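# Release the hidden catch of the desk cabinet with a dowel and open its lid

## Task

The lid of the low grey cabinet on the desk is held shut by a hidden spring catch that sits behind one of the three holes in its sloping face; the other two holes are blind. Take the steel dowel by its wooden grip out of the wood block and feel for the catch through the holes, pushing it in with the dowel until the lid pops up, then swing the lid right over so that it stays open leaning back on its own. Finally stand the dowel, steel end down, in the white pot and let go; leave the mug and the photo frame where they are.

Things in the scene. Friction and masses are not known exactly. Their poses are not given: they have to be found in the camera images.
- cabinet: Fixed grey desk cabinet, 300 mm wide (y), 142 mm high. Origin: centre of its underside; z up; x points level from the sloping face to the hinge, to the robot's right (the face looks left and ahead). Profile: upright wall 50 mm high at x = -120 mm; flat face rising at 35 deg from level to x = 0, z = 134 mm; level lid from there to x = 135 mm. The face's outward normal is (-sin 35, 0, cos 35); a dowel square to it leans 35 deg.
- hole_left (a point): Centre of the hole nearest the cabinet's +y side, on the sloping face's outer surface (axes as the cabinet's). Three round 17 mm holes, 80 mm apart, bored square through the 6 mm panel. Behind each, 14 mm below the outer face, is the same-looking black flat pad parallel to it: behind one hole, a different one each time, the catch's plunger; behind the others a solid dead stop that does not give.
- hole_middle (a point): Centre of the middle hole, on the outer surface (axes as the cabinet's). The catch's plunger, behind whichever hole it is, moves along the hole: it starts to give at 5 to 7 N and takes 7 to 11 N over 10 mm in; the lid is fully freed after about 10 mm of travel (24 mm below the outer face), and the plunger stops hard at 16 mm.
- hole_right (a point): Centre of the hole nearest the cabinet's -y side, on the outer surface (axes as the cabinet's).
- hinge (a point): Middle of the lid's hinge line, which runs along the cabinet's y axis at the far top edge (cabinet x = 135 mm, z = 134 mm). Axes as the cabinet's. The lid is a grey board 135 mm from hinge to free edge, 300 mm wide, 8 mm thick, 0.22 kg; under it hangs a steel strip, 32 mm deep, 90 to 107 mm from the hinge.
- lid (a joint): Angle of the lid in rad: 0 shut, growing as its free edge (at the top of the sloping face) swings up and away, 1.85 at its stop. Once the catch lets go a soft spring pin pops it up to about 0.4 (free edge 50 mm up) and holds it there. Above that it moves freely: it falls back to 0.4 if let go before upright (1.57), and beyond that falls over to rest at its stop.
- dowel_grip (a point): Centre of the wooden grip of the loose dowel (0.12 kg). The dowel is 160 mm long: a round steel rod, 12 mm thick and 100 mm long with a slightly chamfered end, then a square wooden grip 24 x 24 x 60 mm. At first it stands upright in the block, grip centre 148 mm above the desk. z runs along the dowel from the steel end to the grip; x and y are square to the grip's sides. The steel end lies 130 mm from this point along -z.
- dowel_tip (a point): Centre of the steel end of the dowel, 130 mm from the grip's centre.
- dowel: The same dowel; origin at its steel end.
- block: Fixed wooden block 66 x 66 mm, 60 mm high, with an upright 15 mm bore, 42 mm deep, in its middle, in which the dowel stands at the start. Origin: centre of its underside. It stands left or right of the cabinet, the pot on the other side.
- pot_floor (a point): Middle of the inner floor (6 mm above the desk) of the fixed white round pot: 90 mm high, 52 mm inner and 62 mm outer diameter, open at the top. z up. A dowel let go in it leans against the rim, which is fine.
- mug_center (a point): Middle of a loose terracotta-coloured mug, 80 mm wide, 90 mm high, a bystander.
- photo_center (a point): Middle of a loose upright photo frame, 110 mm wide, 150 mm high, 14 mm thick, with a foot behind; a bystander.
There are look-alikes about, which are no part of the job. There is more than one size of the dowel; the job needs the middle-sized.

How it is judged:
On the way, in this order (a step that is already met when the one before it is completed fails the run):
1. the catch is released with the dowel: the lid pops up while the dowel's end is at a hole (value of joint lid above 0.2 rad and (distance between dowel_tip and hole_left below 0.06 m or distance between dowel_tip and hole_middle below 0.06 m or distance between dowel_tip and hole_right below 0.06 m)), for 0.05 s.
2. the lid is swung over, past upright (value of joint lid above 1.6 rad), for 0.2 s.
At the end, for the whole second after the job is handed in: The lid is at rest, open beyond 1.6 rad; the dowel stands steel end down in the pot (its end within 30 mm of the pot's middle and less than 40 mm above the desk, its grip's centre higher than 90 mm), at rest; the mug and the photo frame are each within 40 mm of where they began (value of joint lid above 1.6 rad and horizontal distance between dowel_tip and pot_floor below 0.03 m and height (world z) of dowel_tip below 0.04 m and height (world z) of dowel_grip above 0.09 m and velocity of joint lid below 0.1 rad/s and linear speed of dowel below 0.03 m/s and distance of each of mug_center, photo_center from where it was at the start of the episode below 0.04 m); the robot touches nothing.
It fails at once if a bystander is knocked away or over (distance of any of mug_center, photo_center from where it was at the start of the episode above 0.04 m).
It also fails if it takes over 70 s, if anything falls off the work surface, if the arm or the gripper's body presses on something with over 40 N, if the wrist force passes 120 N, or if a joint passes its speed limit or range.

## Robot

A 7-joint arm with a two-finger parallel gripper is mounted at the origin on the work surface. World frame = base frame: x ahead of the robot, y to its left, z up, the work surface at z = 0. Lengths are in m, angles in rad, forces in N, time in s.
With the tool pointing down it reaches from about 0.4 to 0.925 m from the base axis. Payload 4.1 kg.
Tool frame: the origin (TCP) lies midway between the tips of the shut fingers; the grasp point (between the pads) lies 19 mm behind it; z points along the fingers, y is the line along which they close (so a half turn about z gives the same grasp; the last joint's range is limited). The gripper opens to 85 mm and grips with 20 to 120 N. Pads are 22 mm wide; open, the fingers measure 114 mm over their backs; the gripper's body (76 mm by 85 mm) begins 54 mm behind the grasp point. The pads swing forward as they close: fully open they stand 13 mm farther back than shut.
Start: joints at [1.242, 0.398, 0.045, 1.537, -0.019, 1.207, -0.051], TCP at [0.148, -0.633, 0.231] pointing down, gripper open.
Joint ranges: [-2.82, 2.82], [-0.49, 2.23], [-1.37, 1.46], [0, 2.46], [-1.36, 4.5], [0.23, 2], [-2.94, 2.94]. Speed limits (rad/s): [2.57, 2.57, 3.14, 3.14, 3.14, 3.14, 3.14].

## Interface

Orientations are given as a rotation vector (axis times angle).
In Python, from workcell import ctrl gives the robot as it stands.
- The arm moves only by the tool play_rows, never from a script. Its argument "plan" is a list of rows, each an object with "travel": the shift along the tool's x, y, z in mm, a list of three; "delta_rot": the turn, a rotation vector about the tool's x, y, z in degrees, a list of three. In form: [{"travel": [tx, ty, tz], "delta_rot": [rx, ry, rz]}, ...]. A call has 1 to 20 rows; each row is the pose to reach, as a shift and turn from the pose commanded when the call began, along the tool's axes at that moment; what a row does not reach only later rows make up. A row lasts 1/10 s, in which the tool goes at most 50 mm and 8.59 degrees, less where a joint would pass 70% of its speed; a pose out of reach is approached as far as the arm can. A call with a gripper value outside its range is refused whole. "fingers" is the opening, from 0 (shut) to 1 (fully open), set as the call begins (left out, the last holds). The fingers move at their own pace and stop on an object; "force" is the grip in N (left out, the last holds). Time passes only in rows, so rows that repeat a pose let the fingers close. It gives the time, the measured TCP pose, the force, the opening and the grip force at its end, in the units of the state.
- ctrl.get_obs(): the state, without advancing time (a new reading comes with each control period).
- ctrl.snapshot(name): name is "scene" or "top"; returns the picture (384x512x3 uint8, red, green, blue); there is no depth.
- ctrl.camera_params(name): a dict with "fx", "fy", "cx", "cy" (pixels), "dist" ([k1, k2, p1, p2, k3] as OpenCV has them; the pictures are not rectified), "camera_from_world" (4x4, takes a point from world to camera coordinates). Camera axes: x right, y down, z forward; pixel columns grow to the right and rows downward; lengths in m; the calibration is good to about 2 mm. A picture is of the moment at which its call begins. camera_params takes no time and is no camera call.
- ctrl.job_done(): hands the job in; it is judged then, once.
Trained networks look in the newest picture that a camera, given by its name, has taken for a name from the list of things; names that differ only in an ending like _2 or _b are one class to them, and where a whole thing is asked for, a point or a joint stands for the part that bears it (a point fixed in the world has none). Each returns a list of dicts, best first, with "p" (0 to 1); they miss things now and then, are a little off and sometimes report something else, mostly with a low value. They report only what shows in the picture. A call takes as long as a camera call. They do not tell look-alikes from the thing itself.
- ctrl.find_in(camera, query): "location" ([x, y, z] in m, in the coordinates of the camera as it stood for that picture, good to about 4 mm: the middle of the surface that is visible of it).
- ctrl.place_of(camera, query): "location" ([x, y, z] in m, in the coordinates of the camera as it stood for that picture, good to about 4 mm: a listed point, or the origin of a listed thing).
The state is a dict: "time": time; "joints": joint angles; "joint_vel": joint speeds; "joint_torque": joint torques, N m; "tool_pos": TCP position; "tool_rot": TCP orientation; "force": force on the tool from outside, world axes, zero at the start; "torque": the same for the moment, N m; "gripper_width": finger opening in m; "grasp_force": force on a finger pad.
Only numpy, scipy, OpenCV 4.12 (cv2) and the standard library are available. Lean on these libraries where they do the work, as an engineer would, in place of code of your own. Each camera call takes 0.05 s, during which the arm holds its last target. There are 200 camera calls.

## Working session

There is one attempt and no reset: what is moved stays moved. The work goes in short steps, Python scripts to look and compute and a tool call to move; the robot and the scene stay as the last step left them, time stands still between calls to the robot, and variables do not carry over. Pictures are saved under pics/ and viewed, at most 10 in all, crops included, and the job is handed in when it is done.

Besides the shell and the picture viewer there is one more tool, called after "Emit:" as name(argument=value, ...), one argument or row to a line, values as JSON. play_rows: Moves the arm, as the interface text tells. Its arguments: {"type":"object","properties":{"plan":{"type":"array","items":{"type":"object","properties":{"travel":{"type":"array","items":{"type":"number"}},"delta_rot":{"type":"array","items":{"type":"number"}}}}},"fingers":{"type":"number"},"force":{"type":"number"}},"required":["plan"]}

```bash
mkdir -p pics; cat > h.py <<'E'
import numpy as np, cv2
from scipy.spatial.transform import Rotation as R
from workcell import ctrl
def cam(n):
    c=ctrl.camera_params(n); K=np.array([[c['fx'],0,c['cx']],[0,c['fy'],c['cy']],[0,0,1]]); return K,np.array(c['dist']),np.array(c['camera_from_world'])
def proj(n,P):
    K,d,T=cam(n); return cv2.projectPoints(np.array(P,float).reshape(-1,3),cv2.Rodrigues(T[:3,:3])[0],T[:3,3],K,d)[0][:,0]
def ray(n,uv):
    K,d,T=cam(n); p=cv2.undistortPoints(np.array([[uv]],float),K,d)[0,0]; Rm=T[:3,:3]
    return -Rm.T@T[:3,3], Rm.T@np.r_[p,1]
def at_z(n,uv,z):
    o,r=ray(n,uv); return o+r*(z-o[2])/r[2]
def tri(uvs):
    A=np.zeros((3,3));b=np.zeros(3)
    for n,uv in uvs.items():
        o,r=ray(n,uv); r/=np.linalg.norm(r); M=np.eye(3)-np.outer(r,r); A+=M;b+=M@o
    return np.linalg.solve(A,b)
def world(n,l):
    T=cam(n)[2]; return T[:3,:3].T@(np.array(l)-T[:3,3])
def snap(n,f=None,crop=None,s=1):
    im=ctrl.snapshot(n)
    if f:
        o=im if crop is None else im[crop[1]:crop[3],crop[0]:crop[2]]
        cv2.imwrite('pics/'+f,cv2.resize(o[:,:,::-1],None,fx=s,fy=s,interpolation=cv2.INTER_CUBIC))
    return im
def tool():
    o=ctrl.get_obs(); return o,np.array(o['tool_pos']),R.from_rotvec(o['tool_rot'])
E
python3 - <<'E'
from h import *
np.set_printoptions(precision=4,suppress=True)
o=ctrl.get_obs(); print(o)
for n in('scene','top'):
    snap(n,n+'0.png',s=1.5)
    for q in('cabinet','hole_left','hole_middle','hole_right','hinge','dowel_grip','dowel_tip','dowel','block','pot_floor','mug_center','photo_center'):
        for d in ctrl.place_of(n,q)[:4]:
            w=world(n,d['location']); print(n,q,round(d['p'],2),w,proj(n,w)[0].round())
print(ctrl.get_obs()['time'])
E
```

```text
{'time': 0.0, 'joints': array([ 1.242 ,  0.3992,  0.0451,  1.5379, -0.0187,  1.2069, -0.0507]), 'joint_vel': array([-0.0004, -0.0015,  0.0009, -0.0004, -0.0015,  0.0004, -0.0009]), 'joint_torque': array([ -0.0003, -47.5127,   1.3644, -25.4223,   0.0116,   0.0096,
        -0.    ]), 'tool_pos': array([ 0.1479, -0.6323,  0.2303]), 'tool_rot': array([-3.1189, -0.36  ,  0.0006]), 'force': array([-0.4458,  0.0069,  0.3298]), 'torque': array([-0.0122,  0.0104,  0.0287]), 'grasp_force': 0.0, 'gripper_width': 0.08524754850705875}
scene cabinet 0.87 [ 0.5211 -0.0064 -0.003 ] [249. 212.]
scene cabinet 0.61 [ 0.6876 -0.3832  0.0468] [ 96. 275.]
scene cabinet 0.29 [ 0.4731 -0.3551  0.0074] [117. 219.]
scene hole_left 0.72 [ 0.613  -0.0191  0.0971] [251. 208.]
scene hole_middle 0.61 [0.5584 0.028  0.1015] [264. 189.]
scene hole_right 0.58 [0.4983 0.0855 0.101 ] [280. 172.]
scene hinge 0.97 [ 0.4343 -0.1083  0.1379] [202. 157.]
scene dowel_grip 0.77 [0.4521 0.3747 0.1466] [375. 133.]
scene dowel_grip 0.75 [0.544  0.3892 0.1808] [399. 139.]
scene dowel_grip 0.7 [0.4515 0.2867 0.0968] [344. 152.]
sc
[... 677 characters left out ...]
e 0.63 [ 0.4362 -0.1136  0.1342] [291. 237.]
top dowel_grip 0.78 [0.5462 0.389  0.1787] [123. 198.]
top dowel_grip 0.62 [0.4465 0.2864 0.0962] [163. 232.]
top dowel_tip 0.64 [ 0.4504  0.2873 -0.0009] [170. 230.]
top dowel_tip 0.6 [ 0.5483  0.3871 -0.0016] [142. 201.]
top dowel 0.82 [0.5442 0.3847 0.004 ] [143. 202.]
top dowel 0.58 [ 0.4499  0.2868 -0.0013] [171. 230.]
top dowel 0.51 [0.4509 0.3726 0.0184] [144. 230.]
top block 0.63 [0.4486 0.3808 0.0004] [143. 230.]
top pot_floor 0.9 [ 0.4753 -0.3494  0.0038] [356. 225.]
top mug_center 0.83 [ 0.6884 -0.3807  0.0449] [368. 161.]
top mug_center 0.21 [0.4931 0.0843 0.102 ] [227. 218.]
top photo_center 0.98 [0.6838 0.3944 0.0701] [135. 159.]
1.3
```

View pics/scene0.png

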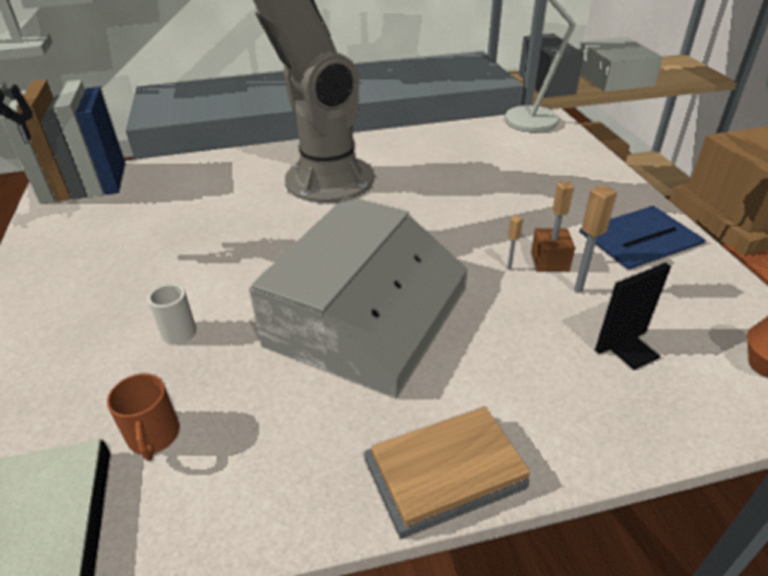

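View pics/top0.png

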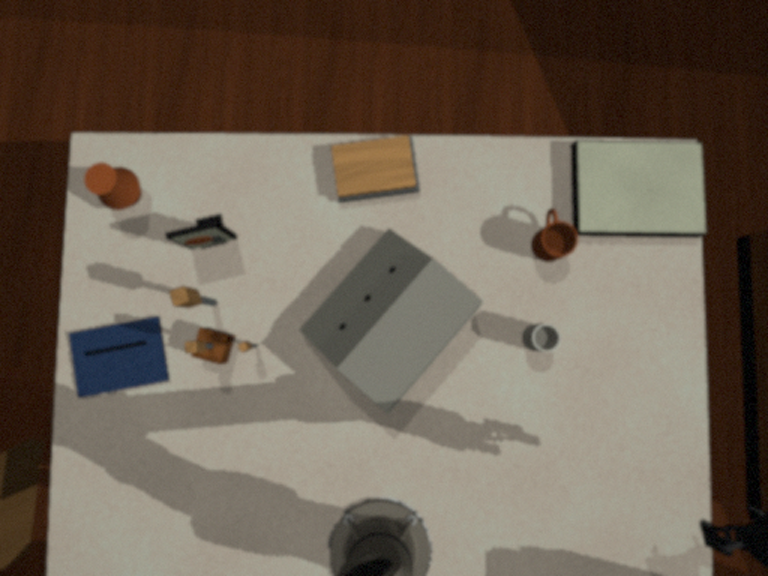

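```bash
python3 - <<'E'
from h import *
snap('scene','crop.png',(310,90,470,220),5)
# cabinet yaw from holes
hl=np.array([.6132,-.0182]);hr=np.array([.4954,.0857]);hi=np.array([.4352,-.111])
v=hl-hr; print(np.linalg.norm(v)); y=v/np.linalg.norm(v); print('y',y,np.degrees(np.arctan2(y[1],y[0])))
E
```

```text
0.1570733904899235
y [ 0.74996789 -0.66147423] -41.41240308108573
```

View crop.

View pics/crop.png

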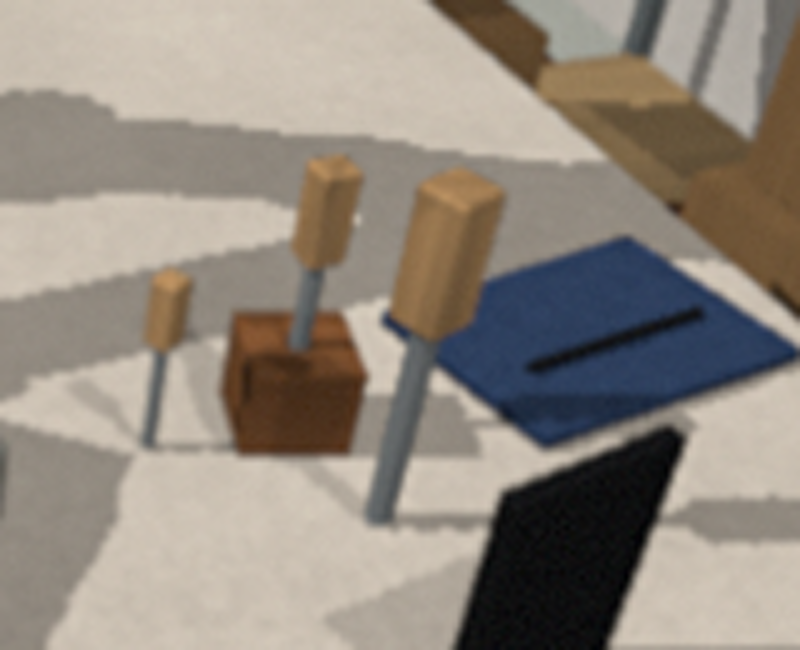

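```bash
python3 - <<'E'
from h import *
from scipy.optimize import minimize
np.set_printoptions(precision=4,suppress=True)
def dark(im,uv,r=4):
    g=cv2.GaussianBlur(im.astype(float).mean(2),(0,0),.7); u,v=np.round(uv).astype(int); w=g[v-r:v+r+1,u-r:u+r+1]; k=np.clip(np.percentile(w,60)-10-w,0,None)
    yy,xx=np.mgrid[v-r:v+r+1,u-r:u+r+1]; return np.array([(k*xx).sum(),(k*yy).sum()])/k.sum()
I={n:snap(n) for n in('scene','top')}
G={'L':[.6132,-.0182,.096],'M':[.555,.033,.098],'R':[.4954,.0857,.1]}
obs={}
for h,p in G.items():
    uv={n:dark(I[n],proj(n,p)[0]) for n in I}; obs[h]=uv; print(h,proj('scene',p)[0],proj('top',p)[0],uv,tri(uv))
# fit cabinet pose (x,y,yaw) using holes at known local geometry; hole height along face unknown s
c35,s35=np.cos(np.radians(35)),np.sin(np.radians(35))
def pts(q):
    x,y,yaw,s=q; c,sn=np.cos(yaw),np.sin(yaw); Rz=np.array([[c,-sn,0],[sn,c,0],[0,0,1]])
    return {h:Rz@[-s*c35,t,.134-s*s35]+[x,y,0] for h,t in zip('LMR',(.08,0,-.08))}
from scipy.optimize import least_squares
def res(q):
    P=pts(q); return np.concatenate([proj(n,P[h])[0]-obs[h][n] for h in P for n in I])
r=least_squares(res,[.524,-.007,np.radians(-131.4),.06]); print(r.x,np.degrees(r.x[2]),np.abs(r.fun).max(),pts(r.x))
E
```

```text
L [250.9893 208.0007] [260.3296 180.408 ] {'scene': array([249.6589, 208.5239]), 'top': array([261.0657, 179.396 ])} [ 0.6161 -0.0213  0.0977]
M [265.7002 188.923 ] [244.0211 198.3883] {'scene': array([264.5141, 189.2854]), 'top': array([244.6001, 198.3356])} [0.5551 0.0306 0.0974]
R [279.366  171.3241] [227.033  217.0271] {'scene': array([277.7368, 172.0536]), 'top': array([227.9275, 217.3499])} [0.4943 0.0824 0.0975]
[ 0.5214 -0.0093 -2.2761  0.0636] -130.4134112124343 0.3049625346846483 {'L': array([ 0.616 , -0.0215,  0.0975]), 'M': array([0.5551, 0.0304, 0.0975]), 'R': array([0.4942, 0.0822, 0.0975])}
```

```bash
python3 - <<'E'
from h import *
from scipy.optimize import differential_evolution
np.set_printoptions(precision=4,suppress=True)
K=6
W={'scene':(355,100,400,160),'top':(115,205,165,250)}
imgs={n:snap(n) for n in W}; M={}
g0=np.array([.4515,.375,.148])
for n,(a,b,c,d) in W.items():
    im=imgs[n][b:d,a:c].astype(np.float32)
    up=cv2.resize(im,None,fx=K,fy=K,interpolation=cv2.INTER_CUBIC)
    r,g,bl=up[...,0],up[...,1],up[...,2]; sat=(r-bl)/(r+1)
    u=proj(n,g0)[0]; print(n,u, imgs[n][int(u[1])-1:int(u[1])+2,int(u[0])].tolist())
    M[n]=(sat>.3)&(r>115); 
    cv2.imwrite(f'pics/m_{n}.png',np.hstack([up[:,:,::-1],np.repeat((M[n]*255)[...,None],3,2)]))
def box(x,y,z,yaw,tx=0,ty=0):
    s=np.array([[i,j,k] for i in(-.012,.012) for j in(-.012,.012) for k in(-.03,.03)])
    return R.from_euler('xyz',[tx,ty,yaw]).apply(s)+[x,y,z]
def mask(n,P):
    a,b,_,_=W[n]; uv=(proj(n,P)-[a,b]+.5)*K-.5
    m=np.zeros(M[n].shape,np.uint8); cv2.fillConvexPoly(m,cv2.convexHull(np.round(uv).astype(np.int32)),1); return m>0
def cost(q):
    x,y,yaw=q; P=box(x,y,.148,yaw); return -sum((mask(n,P)&M[n]).sum()/(mask(n,P)|M[n]).sum() for n in W)
r=differential_evolution(cost,[(.44,.465),(.36,.39),(-np.pi/4,np.pi/4)],seed=0,maxiter=40); print(r.x,np.degrees(r.x[2]),r.fun)
for y in range(-45,46,10): print(y,min(cost([r.x[0]+dx,r.x[1]+dy,np.radians(y)]) for dx in(-.002,0,.002) for dy in(-.002,0,.002)))
o=[]
for n in W:
    i=cv2.resize(imgs[n][W[n][1]:W[n][3],W[n][0]:W[n][2]],None,fx=K,fy=K,interpolation=cv2.INTER_CUBIC)[:,:,::-1].copy()
    j=i.copy(); P=box(r.x[0],r.x[1],.148,r.x[2]); uv=((proj(n,P)-W[n][:2]+.5)*K-.5).round().astype(int)
    for p in range(8):
        for q in range(p):
            if bin(p^q).count('1')==1: cv2.line(j,uv[p].tolist(),uv[q].tolist(),(0,255,0),1)
    k=np.repeat((M[n]*255).astype(np.uint8)[...,None],3,2); t=np.hstack([i,j,k]); o.append(cv2.resize(t,(800,int(t.shape[0]*800/t.shape[1]))))
v=np.vstack(o); cv2.imwrite('pics/fit.png',cv2.resize(v,None,fx=min(1,600/v.shape[0]),fy=min(1,600/v.shape[0])))
E
```

```text
scene [375.4967 132.643 ] [[113, 88, 60], [114, 88, 60], [112, 87, 58]]
top [129.8564 230.2642] [[137, 104, 66], [140, 106, 66], [141, 107, 65]]
[0.4501 0.3739 0.0916] 5.250836476092613 -0.6704460138846648
-45 -0.6242966308641031
-35 -0.5948361946801608
-25 -0.6205275341261836
-15 -0.6460867086525341
-5 -0.660359333563399
5 -0.6689635796828025
15 -0.6541107651604332
25 -0.6385669197867848
35 -0.626667665645269
45 -0.6242966308641031[ WARN:0@1.043] global loadsave.cpp:1063 imwrite_ Unsupported depth image for selected encoder is fallbacked to CV_8U.
```

View pics/fit.png

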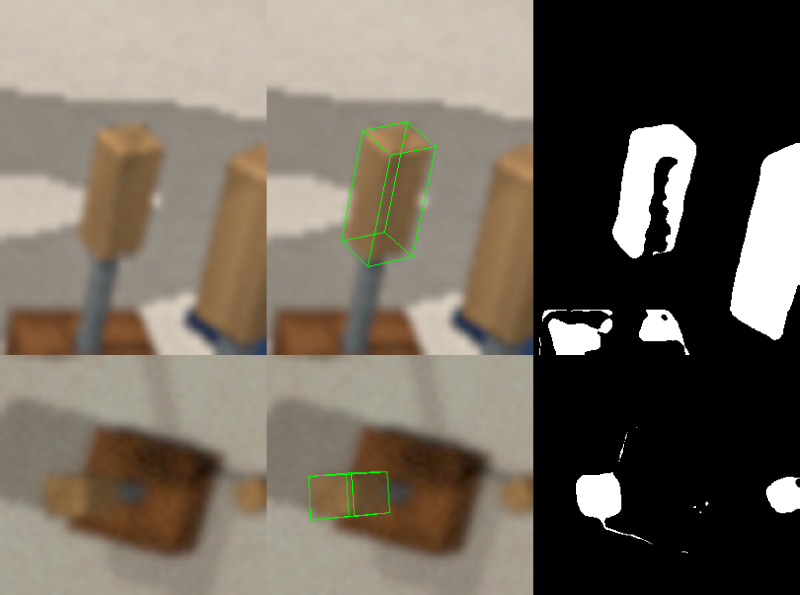

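```bash
python3 - <<'E'
from h import *
from scipy.optimize import differential_evolution
np.set_printoptions(precision=4,suppress=True)
K=6
W={'scene':(362,112,386,145),'top':(118,218,136,241)}
imgs={n:np.mean([snap(n).astype(np.float32) for _ in range(3)],0) for n in W}; M={}
for n,(a,b,c,d) in W.items():
    up=cv2.resize(imgs[n][b:d,a:c],None,fx=K,fy=K,interpolation=cv2.INTER_CUBIC); r,bl=up[...,0],up[...,2]
    M[n]=((r-bl)/(r+1)>.27)
    if n=='top': M[n]&=(r>128)
    k,l,s,_=cv2.connectedComponentsWithStats(M[n].astype(np.uint8)); M[n]=l==1+np.argmax(s[1:,4])
def pts(x,y,yaw,n):
    s=np.array([[i,j,k] for i in(-.012,.012) for j in(-.012,.012) for k in((-.03,.03) if n=='scene' else (.03,))])
    return R.from_euler('z',yaw).apply(s)+[x,y,.148]
def mask(n,P,o):
    uv=(proj(n,P)-W[n][:2]+o+.5)*K-.5
    m=np.zeros(M[n].shape,np.uint8); cv2.fillConvexPoly(m,cv2.convexHull(np.round(uv).astype(np.int32)),1); return m>0
def iou(n,q,o=(0,0)): m=mask(n,pts(*q,n),o); return (m&M[n]).sum()/(m|M[n]).sum()
r=differential_evolution(lambda q:-iou('scene',q[:3],q[3:5])-iou('top',q[:3],q[5:]),[(.44,.465),(.36,.39),(-np.pi/4,np.pi/4)]+[(-.7,.7)]*4,seed=0,maxiter=60); print(r.x,np.degrees(r.x[2]),r.fun)
for n in W:
  for y in range(-45,45,10): print(n,y,round(max(iou(n,[r.x[0]+dx,r.x[1]+dy,np.radians(y)],r.x[3:5] if n=='scene' else r.x[5:]) for dx in np.arange(-.004,.005,.002) for dy in np.arange(-.004,.005,.002)),3))
o=[]
for n,of in zip(W,(r.x[3:5],r.x[5:])):
    i=cv2.resize(imgs[n][W[n][1]:W[n][3],W[n][0]:W[n][2]],None,fx=K,fy=K,interpolation=cv2.INTER_CUBIC)[:,:,::-1].clip(0,255).astype(np.uint8)
    j=i.copy(); c,_=cv2.findContours(mask(n,pts(*r.x[:3],n),of).astype(np.uint8),0,2); cv2.drawContours(j,c,-1,(0,255,0),1)
    k=np.repeat((M[n]*255).astype(np.uint8)[...,None],3,2); t=np.hstack([i,j,k]); o.append(cv2.resize(t,(420,int(t.shape[0]*420/t.shape[1]))))
cv2.imwrite('pics/fit2.png',np.vstack(o))
E
```

```text
Traceback (most recent call last):
  File "h.py", line 7, in proj
    K,d,T=cam(n); return cv2.projectPoints(np.array(P,float).reshape(-1,3),cv2.Rodrigues(T[:3,:3])[0],T[:3,3],K,d)[0][:,0]
          ~~~^^^
  File "h.py", line 5, in cam
    c=ctrl.camera_params(n); K=np.array([[c['fx'],0,c['cx']],[0,c['fy'],c['cy']],[0,0,1]]); return K,np.array(c['dist']),np.array(c['camera_from_world'])
ValueError: time passes only in moves, steps and waits
```

```bash
sed -i 's/^def cam(n)/import functools\n@functools.lru_cache(None)\ndef cam(n)/' h.py; cat > fit.py <<'E'
from h import *
from scipy.optimize import differential_evolution
np.set_printoptions(precision=4,suppress=True)
K=6
W={'scene':(362,112,386,145),'top':(118,218,136,241)}
imgs={n:np.mean([snap(n).astype(np.float32) for _ in range(2)],0) for n in W}; M={}
for n,(a,b,c,d) in W.items():
    up=cv2.resize(imgs[n][b:d,a:c],None,fx=K,fy=K,interpolation=cv2.INTER_CUBIC); r,bl=up[...,0],up[...,2]
    M[n]=((r-bl)/(r+1)>.27)
    if n=='top': M[n]&=(r>128)
    k,l,s,_=cv2.connectedComponentsWithStats(M[n].astype(np.uint8)); M[n]=l==1+np.argmax(s[1:,4])
def pts(x,y,yaw,n):
    s=np.array([[i,j,k] for i in(-.012,.012) for j in(-.012,.012) for k in((-.03,.03) if n=='scene' else (.03,))])
    return R.from_euler('z',yaw).apply(s)+[x,y,.148]
def mask(n,P,o):
    uv=(proj(n,P)-W[n][:2]+o+.5)*K-.5
    m=np.zeros(M[n].shape,np.uint8); cv2.fillConvexPoly(m,cv2.convexHull(np.round(uv).astype(np.int32)),1); return m>0
def iou(n,q,o=(0,0)): m=mask(n,pts(*q,n),o); return (m&M[n]).sum()/(m|M[n]).sum()
r=differential_evolution(lambda q:-iou('scene',q[:3],q[3:5])-iou('top',q[:3],q[5:]),[(.44,.465),(.36,.39),(-np.pi/4,np.pi/4)]+[(-.7,.7)]*4,seed=0,maxiter=60); print(r.x,np.degrees(r.x[2]),r.fun)
for n in W:
  print(n,[(y,round(max(iou(n,[r.x[0]+dx,r.x[1]+dy,np.radians(y)],r.x[3:5] if n=='scene' else r.x[5:]) for dx in np.arange(-.004,.005,.002) for dy in np.arange(-.004,.005,.002)),3)) for y in range(-45,45,10)])
o=[]
for n,of in zip(W,(r.x[3:5],r.x[5:])):
    i=cv2.resize(imgs[n][W[n][1]:W[n][3],W[n][0]:W[n][2]],None,fx=K,fy=K,interpolation=cv2.INTER_CUBIC)[:,:,::-1].clip(0,255).astype(np.uint8)
    j=i.copy(); c,_=cv2.findContours(mask(n,pts(*r.x[:3],n),of).astype(np.uint8),0,2); cv2.drawContours(j,c,-1,(0,255,0),1)
    k=np.repeat((M[n]*255).astype(np.uint8)[...,None],3,2); t=np.hstack([i,j,k]); o.append(cv2.resize(t,(420,int(t.shape[0]*420/t.shape[1]))))
cv2.imwrite('pics/fit2.png',np.vstack(o)[:600])
E
python3 fit.py
```

```text
[ 0.4481  0.3747 -0.2355 -0.0333 -0.0631 -0.194  -0.3039] -13.494198723385619 -1.5804285482811027
scene [(-45, np.float64(0.9)), (-35, np.float64(0.809)), (-25, np.float64(0.859)), (-15, np.float64(0.922)), (-5, np.float64(0.889)), (5, np.float64(0.863)), (15, np.float64(0.851)), (25, np.float64(0.864)), (35, np.float64(0.904))]
top [(-45, np.float64(0.609)), (-35, np.float64(0.607)), (-25, np.float64(0.625)), (-15, np.float64(0.642)), (-5, np.float64(0.655)), (5, np.float64(0.661)), (15, np.float64(0.66)), (25, np.float64(0.638)), (35, np.float64(0.621))]
```

View pics/fit2.png

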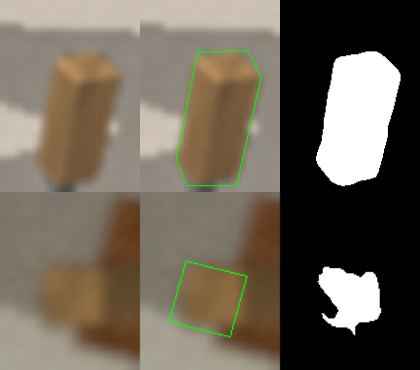

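```bash
cat >> h.py <<'E'
def pose(pz_az,tilt,flip=0):
    """tool z tilted by tilt deg from down toward azimuth pz_az; y horizontal at az+90 (+180 if flip)"""
    a=np.radians(pz_az);t=np.radians(tilt); z=np.array([np.sin(t)*np.cos(a),np.sin(t)*np.sin(a),-np.cos(t)])
    y=np.array([-np.sin(a),np.cos(a),0])*(-1 if flip else 1); return R.from_matrix(np.c_[np.cross(y,z),y,z])
def rel(p0,R0,p,Rt): return (R0.inv().apply(np.array(p)-p0)*1000).round(1),np.degrees((R0.inv()*Rt).as_rotvec()).round(2)
E
python3 - <<'E'
from h import *
np.set_printoptions(precision=4,suppress=True)
o,p,Rc=tool(); print(o['time'],p)
G=np.array([.449,.3745,.150]); Rp=pose(-13,35); z=Rp.as_matrix()[:,2]
T=G+.022*z; pre=T-.10*z; print('T',T,'pre',pre)
Rm=pose(-30,0)
print(rel(p,Rc,[.45,-.35,.38],pose(-45,0)),rel(p,Rc,[.55,.05,.40],pose(-30,0)),rel(p,Rc,[.42,.30,.40],pose(-13,15)),rel(p,Rc,pre,Rp))
# scene front corners check
for yaw in(-13,5,32): 
    s=R.from_euler('z',yaw,degrees=True).apply([[.012,.012,.03],[.012,-.012,.03],[-.012,-.012,.03],[-.012,.012,.03]])+[.449,.3745,.148]; print(yaw,((proj('scene',s)-[362,112])*6*140/144).round())
E
```

```text
2.05 [ 0.1481 -0.633   0.2313]
T [0.4613 0.3717 0.132 ] pre [0.4054 0.3846 0.2139]
(array([ 358.4, -206.7, -148.7]), array([   0.01,    0.01, -121.83])) (array([ 546.9, -573.4, -168.7]), array([   0.  ,    0.01, -136.83])) (array([ 477.3, -846.4, -168.8]), array([ -20.1 ,   -4.66, -152.67])) (array([ 482.4, -932.1,   17.3]), array([ -46.51,  -10.8 , -147.52]))
-13 [[119.  75.]
 [ 67.  76.]
 [ 55.  50.]
 [106.  49.]]
5 [[123.  70.]
 [ 78.  79.]
 [ 51.  55.]
 [ 95.  46.]]
32 [[123.  62.]
 [ 96.  81.]
 [ 51.  63.]
 [ 78.  45.]]
```

```bash
python3 - <<'E'
from h import *
im=np.mean([snap('scene').astype(np.float32) for _ in range(2)],0).mean(2)
# sample rows across grip: for heights dz, horizontal profile around axis
for dz in(.015,0,-.015):
    c=proj('scene',[.449,.3745,.148+dz])[0]; xs=np.arange(-7,7.1,.5)
    m=np.array([cv2.remap(im,np.float32([c[0]+xs+k*.19]),np.float32([[c[1]-k]*len(xs)]),1)[0] for k in(-2,-1,0,1,2)]).mean(0)
    print(c.round(1),m.round().astype(int))
for yaw in(-20,-13,-5,5):
    s=R.from_euler('z',yaw,degrees=True).apply([[.012,-.012,0],[-.012,-.012,0],[.012,.012,0]])+[.449,.3745,.148]; print(yaw,(proj('scene',s)-proj('scene',[.449,.3745,.148]))[:,0].round(2))
E
```

```text
[375.9 127.5] [133 129 123 118 114 111 109 108 107 107 106 103  98  92  88  87  87  89
  91  92  93  93  94  96 102 110 119 128 134]
[374.9 132.2] [170 159 143 129 117 110 107 105 104 103 101  98  94  89  87  86  86  87
  88  89  89  89  91  97 108 123 139 148 145]
[374.  136.8] [169 159 146 131 118 110 105 103 102 102 102 100  97  93  89  87  86  86
  87  87  87  88  90  94 102 113 125 135 139]
-20 [-3.91 -4.85  4.94]
-13 [-3.29 -5.29  5.37]
-5 [-2.51 -5.69  5.77]
5 [-1.47 -6.04  6.11]
```

```bash
python3 - <<'E'
from h import *
np.set_printoptions(precision=4,suppress=True)
o,p,Rc=tool(); print(o['time'],p)
G=np.array([.4493,.3745,.150]); Rp=pose(7,35); z=Rp.as_matrix()[:,2]
T=G+.022*z; pre=T-.10*z; print('T',T,'pre',pre)
print(rel(p,Rc,[.45,-.35,.38],pose(-45,0)),rel(p,Rc,[.55,.05,.40],pose(-20,0)),rel(p,Rc,[.42,.30,.36],pose(7,15)),rel(p,Rc,pre,Rp))
E
```

```text
2.15 [ 0.1481 -0.6329  0.2313]
T [0.4618 0.376  0.132 ] pre [0.4049 0.369  0.2139]
(array([ 358.4, -206.7, -148.7]), array([   0.  ,    0.01, -121.83])) (array([ 546.9, -573.4, -168.7]), array([   0.  ,    0.01, -146.83])) (array([ 477.3, -846.4, -128.8]), array([ -22.69,   -1.21, -172.39])) (array([ 478.3, -917.1,   17.3]), array([ -52.35,   -2.81, -166.03]))
```

Emit:
play_rows(
  plan=[
    {"travel": [60,-30,-80],"delta_rot": [0,0,-8]},
    {"travel": [120,-60,-120],"delta_rot": [0,0,-16]},
    {"travel": [180,-100,-149],"delta_rot": [0,0,-24]},
    {"travel": [230,-130,-149],"delta_rot": [0,0,-32]},
    {"travel": [290,-165,-149],"delta_rot": [0,0,-40]},
    {"travel": [358,-207,-149],"delta_rot": [0,0,-48]},
    {"travel": [380,-250,-155],"delta_rot": [0,0,-56]},
    {"travel": [400,-290,-160],"delta_rot": [0,0,-64]},
    {"travel": [430,-335,-165],"delta_rot": [0,0,-72]},
    {"travel": [450,-380,-169],"delta_rot": [0,0,-80]},
    {"travel": [475,-425,-169],"delta_rot": [0,0,-88]},
    {"travel": [500,-470,-169],"delta_rot": [0,0,-96]},
    {"travel": [525,-520,-169],"delta_rot": [0,0,-104]},
    {"travel": [547,-573,-169],"delta_rot": [0,0,-112]},
    {"travel": [547,-573,-169],"delta_rot": [0,0,-120]},
    {"travel": [547,-573,-169],"delta_rot": [0,0,-128]},
    {"travel": [547,-573,-169],"delta_rot": [0,0,-136]},
    {"travel": [547,-573,-169],"delta_rot": [0,0,-144]},
    {"travel": [547,-573,-169],"delta_rot": [0,0,-147]},
    {"travel": [547,-573,-169],"delta_rot": [0,0,-147]},
  ],
  fingers=1,
  force=60,
)

```text
time: 4.15
tool_pos: [0.5502, 0.0501, 0.4002]
tool_rot: [-0.54, -3.095, 0.0]
force: [-0.6, -0.1, -0.1]
gripper_width: 0.0852
grasp_force: 0.0
```

```bash
cat > go.py <<'E'
from h import *
np.set_printoptions(precision=4,suppress=True)
o,p,Rc=tool(); print(o['time'],p,o['joints'],o['force'],o['gripper_width'])
E
cat go.py - > a.py <<'E'
G=np.array([.4493,.3745,.150]); Rp=pose(7,35); z=Rp.as_matrix()[:,2]
T=G+.022*z; pre=T-.10*z
print(rel(p,Rc,[.40,.32,.36],pose(7,20)),rel(p,Rc,pre,Rp),rel(p,Rc,T,Rp))
E
python3 a.py
```

```text
4.15 [0.5502 0.0501 0.4002] [ 0.4678  0.1956 -0.7592  1.4856  0.1345  1.5138  0.936 ] [-0.58   -0.0915 -0.0578] 0.08523193654664457
(array([232.7, 203.1,  40.2]), array([ -4.68, -19.63, -26.51])) (array([244.7, 251. , 186.3]), array([ -8.19, -34.35, -25.94])) (array([193.5, 276.8, 268.2]), array([ -8.19, -34.35, -25.94]))
```

Emit:
play_rows(
  plan=[
    {"travel": [40,35,7],"delta_rot": [-1,-4,-5]},
    {"travel": [80,70,14],"delta_rot": [-2,-8,-11]},
    {"travel": [120,105,21],"delta_rot": [-3,-12,-16]},
    {"travel": [160,140,28],"delta_rot": [-4,-16,-21]},
    {"travel": [195,170,34],"delta_rot": [-4.7,-19.6,-26]},
    {"travel": [233,203,40],"delta_rot": [-5.5,-23,-26]},
    {"travel": [236,215,80],"delta_rot": [-6.5,-28,-26]},
    {"travel": [240,230,125],"delta_rot": [-8.2,-34.3,-26]},
    {"travel": [244,248,165],"delta_rot": [-8.2,-34.3,-26]},
    {"travel": [245,251,186],"delta_rot": [-8.2,-34.3,-26]},
    {"travel": [245,251,186],"delta_rot": [-8.2,-34.3,-26]},
    {"travel": [245,251,186],"delta_rot": [-8.2,-34.3,-26]},
  ],
)

```text
time: 5.35
tool_pos: [0.4026, 0.3684, 0.2076]
tool_rot: [-0.158, 2.541, 0.05]
force: [-1.7, -0.9, 0.5]
gripper_width: 0.0852
grasp_force: 0.0
```

```bash
cat >> a.py <<'E'
im=snap('scene','pre.png',(290,70,450,200),5)
s=snap('top')
print('G px',proj('scene',G))
E
python3 a.py
```

```text
5.35 [0.4026 0.3684 0.2076] [ 0.1278  0.2031 -1.3447  2.1547  0.994   0.8868 -0.1281] [-1.6516 -0.9436  0.5111] 0.08520425422788429
(array([ -78.4,  -47.5, -131. ]), array([ 0.12, 14.15,  0.1 ])) (array([-5.5,  0.4, -3.9]), array([ 0.13, -0.85,  0.08])) (array([-6.9,  0.2, 96.1]), array([ 0.13, -0.85,  0.08]))
G px [[375.0976 131.644 ]]
```

View pics/pre.png

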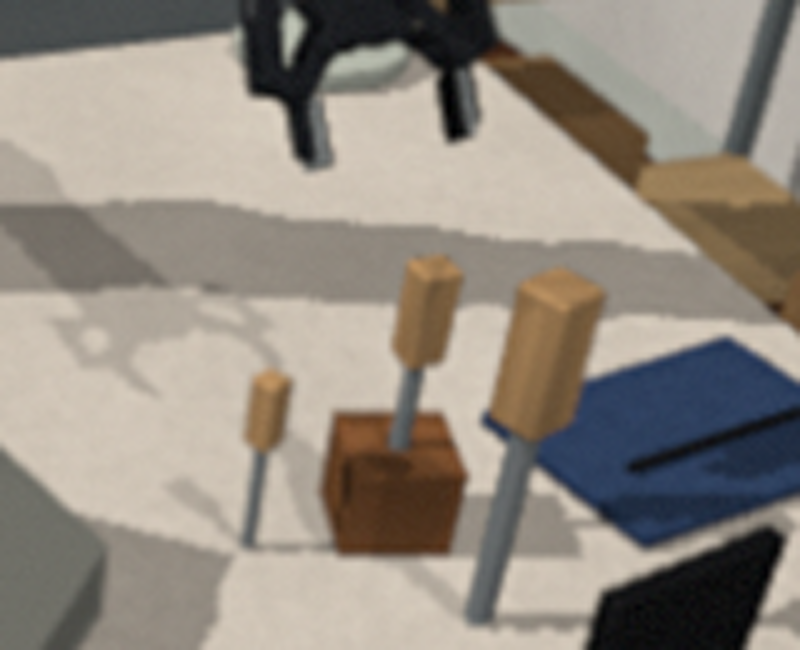

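Emit:
play_rows(
  plan=[
    {"travel": [-6,0,15],"delta_rot": [0,-0.8,0]},
    {"travel": [-6,0,30],"delta_rot": [0,-0.8,0]},
    {"travel": [-7,0,45],"delta_rot": [0,-0.8,0]},
    {"travel": [-7,0,45],"delta_rot": [0,-0.8,0]},
  ],
)

```text
time: 5.85
tool_pos: [0.4381, 0.3709, 0.1833]
tool_rot: [-0.148, 2.51, 0.047]
force: [-1.7, -0.2, -0.2]
gripper_width: 0.085
grasp_force: 0.0
```

```bash
sed -i '/snap/d' a.py; python3 a.py
```

```text
5.85 [0.4381 0.3709 0.1833] [ 0.0287  0.3085 -1.2369  2.1523  1.1687  0.9115 -0.2388] [-1.6939 -0.1948 -0.2126] 0.08504304409366281
(array([ -68.3,  -46.3, -168.8]), array([-0.18, 15.95, -0.21])) (array([  8.9,   2. , -44.3]), array([-0.2 ,  0.95, -0.18])) (array([10.6,  2.4, 55.7]), array([-0.2 ,  0.95, -0.18]))
G px [[375.0976 131.644 ]]
```

Emit:
play_rows(
  plan=[
    {"travel": [6,2,10],"delta_rot": [0,0.9,0]},
    {"travel": [10,2,22],"delta_rot": [0,0.9,0]},
    {"travel": [10.5,2,35],"delta_rot": [0,0.9,0]},
    {"travel": [10.5,2,46],"delta_rot": [0,0.9,0]},
    {"travel": [10.5,2,56],"delta_rot": [0,0.9,0]},
    {"travel": [10.5,2,56],"delta_rot": [0,0.9,0]},
    {"travel": [10.5,2,56],"delta_rot": [0,0.9,0]},
  ],
)

```text
time: 6.55
tool_pos: [0.4603, 0.3777, 0.1312]
tool_rot: [-0.154, 2.527, 0.049]
force: [-0.0, -0.6, 0.3]
gripper_width: 0.0856
grasp_force: 0.0
```

```bash
cat >> a.py <<'E'
im=snap('scene','g.png',(310,60,450,180),5)
E
python3 a.py
```

```text
6.55 [0.4603 0.3777 0.1312] [-0.0591  0.4467 -1.1383  2.1511  1.326   0.9243 -0.3405] [-0.0296 -0.6059  0.2527] 0.08556198168531415
(array([ -76.3,  -49.8, -225.8]), array([ 0.02, 14.96, -0.04])) (array([ -1.5,  -1.8, -99.8]), array([ 0.02, -0.04, -0.04])) (array([-1.5, -1.8,  0.2]), array([ 0.02, -0.04, -0.04]))
G px [[375.0976 131.644 ]]
```

View pics/g.png

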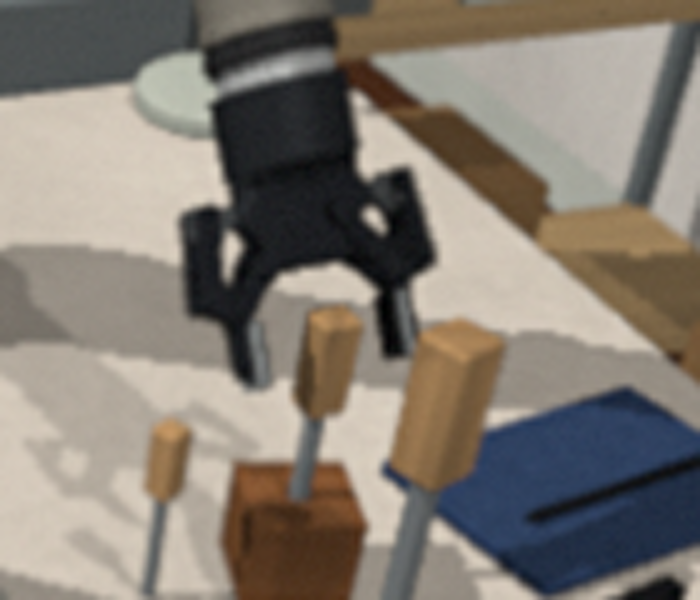

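Emit:
play_rows(
  plan=[
    {"travel": [-1,-1,0],"delta_rot": [0,0,0]},
    {"travel": [-1,-1,0],"delta_rot": [0,0,0]},
    {"travel": [-1,-1,0],"delta_rot": [0,0,0]},
    {"travel": [-1,-1,0],"delta_rot": [0,0,0]},
    {"travel": [-1,-1,0],"delta_rot": [0,0,0]},
    {"travel": [-1,-1,0],"delta_rot": [0,0,0]},
    {"travel": [-1,-1,0],"delta_rot": [0,0,0]},
    {"travel": [-1,-1,0],"delta_rot": [0,0,0]},
    {"travel": [-1,-1,0],"delta_rot": [0,0,0]},
    {"travel": [-1,-1,0],"delta_rot": [0,0,0]},
  ],
  fingers=0,
  force=80,
)

```text
time: 7.6
tool_pos: [0.4608, 0.3769, 0.1305]
tool_rot: [-0.155, 2.529, 0.049]
force: [-0.6, -0.3, 2.7]
gripper_width: 0.023
grasp_force: 78.1
```

```bash
cat go.py - > b.py <<'E'
print(o['torque'],o['grasp_force'])
print(rel(p,Rc,p+[0,0,.06],Rc)[0],rel(p,Rc,p+[0,0,.15],Rc)[0])
for q in('dowel_grip','dowel_tip'):
  for n in('scene','top'):
    snap(n)
    for d in ctrl.place_of(n,q)[:3]: print(n,q,round(d['p'],2),world(n,d['location']))
E
python3 b.py
```

```text
7.6 [0.4608 0.3769 0.1305] [-0.0565  0.4478 -1.1382  2.1514  1.3262  0.9225 -0.3378] [-0.6391 -0.2536  2.6941] 0.02303915440382504
[-0.1783  0.4949 -0.0114] 78.1020998954773
[-34.3   0.  -49.2] [ -85.8    0.  -123.1]
scene dowel_grip 0.79 [0.4494 0.3707 0.1447]
scene dowel_grip 0.77 [0.5441 0.386  0.1785]
scene dowel_grip 0.67 [0.4499 0.2846 0.0985]
top dowel_grip 0.58 [0.4447 0.2902 0.0953]
top dowel_grip 0.52 [0.449  0.3745 0.1503]
top dowel_grip 0.51 [0.549  0.3894 0.1773]
scene dowel_tip 0.84 [ 0.544   0.387  -0.0007]
scene dowel_tip 0.72 [0.4497 0.286  0.0017]
top dowel_tip 0.86 [ 0.5462  0.3862 -0.0048]
top dowel_tip 0.61 [0.45   0.3732 0.018 ]
top dowel_tip 0.4 [ 0.4487  0.2881 -0.0027]
```

Emit:
play_rows(
  plan=[
    {"travel": [-11,0,-16],"delta_rot": [0,0,0]},
    {"travel": [-23,0,-33],"delta_rot": [0,0,0]},
    {"travel": [-34,0,-49],"delta_rot": [0,0,0]},
    {"travel": [-51,0,-74],"delta_rot": [0,0,0]},
    {"travel": [-69,0,-98],"delta_rot": [0,0,0]},
    {"travel": [-86,0,-123],"delta_rot": [0,0,0]},
    {"travel": [-86,0,-123],"delta_rot": [0,0,0]},
    {"travel": [-86,0,-123],"delta_rot": [0,0,0]},
  ],
)

```text
time: 8.8
tool_pos: [0.461, 0.3759, 0.2799]
tool_rot: [-0.153, 2.53, 0.047]
force: [-1.2, -0.5, -1.8]
gripper_width: 0.0231
grasp_force: 79.6
```

```bash
cat go.py - > b.py <<'E'
print(o['torque'],o['grasp_force'])
Rg=R.from_rotvec([-.155,2.529,.049]); pg=np.array([.4608,.3769,.1305])
tip_t=Rg.inv().apply(np.array([.4493,.374,.018])-pg); ax_t=Rg.inv().apply([0,0,1]); print('tip in tool',tip_t,'axis',ax_t)
tw=p+Rc.apply(tip_t); aw=Rc.apply(ax_t); print('pred tip',tw,aw)
for n in('scene','top'):
    snap(n,n+'_held.png',(300,40,440,160) if n=='scene' else (90,160,210,280),4)
    print(n,proj(n,[tw,tw+.1*aw,tw+.16*aw]).tolist())
    for q in('dowel_grip','dowel_tip'):
        for d in ctrl.place_of(n,q)[:3]: print(n,q,round(d['p'],2),world(n,d['location']))
a=cv2.imread('pics/scene_held.png');b=cv2.imread('pics/top_held.png'); h=min(len(a),len(b)); v=np.hstack([a[:h],b[:h]]); v=cv2.resize(v,(800,int(h*800/v.shape[1]))); cv2.imwrite('pics/held.png',v); print(a.shape,b.shape,v.shape)
E
python3 b.py
```

```text
8.8 [0.461  0.3759 0.2799] [ 0.2091  0.1606 -1.3144  1.9935  0.8559  0.9102  0.1384] [-1.2133 -0.4916 -1.8163] 0.02312328917566351
[-0.1382  0.7765 -0.0622] 79.58668112754822
tip in tool [ 0.074  -0.0015  0.0856] axis [-0.5717  0.0002 -0.8205]
pred tip [0.4495 0.3729 0.1675] [0.0004 0.0009 1.    ]
scene [[375.73520404971384, 126.26274030721073], [382.6866034736191, 92.51072491424888], [387.25416538606817, 70.18016985980756]]
scene dowel_grip 0.68 [0.5449 0.3889 0.1792]
scene dowel_grip 0.6 [0.4515 0.3709 0.2967]
scene dowel_grip 0.59 [0.4476 0.2833 0.1005]
scene dowel_tip 0.93 [0.548  0.3896 0.0028]
scene dowel_tip 0.63 [0.4524 0.2857 0.001 ]
scene dowel_tip 0.6 [0.448  0.3727 0.1657]
top [[128.25507642721755, 231.10257601015215], [115.21369169643333, 231.99159576223542], [106.05196324225244, 232.6143386083736]]
top dowel_grip 0.54 [0.4503 0.3737 0.3001]
top dowel_grip 0.53 [0.4448 0.2886 0.1002]
top dowel_grip 0.52 [0.5486 0.3892 0.1768]
top dowel_tip 0.56 [0.4449 0.3768 0.1661]
top dowel_tip 0.56 [ 0.5471  0.3855 -0.0006]
top dowel_tip 0.47 [0.4501 0.2897 0.0011]
(480, 560, 3) (480, 480, 3) (369, 800, 3)
```

View pics/held.png

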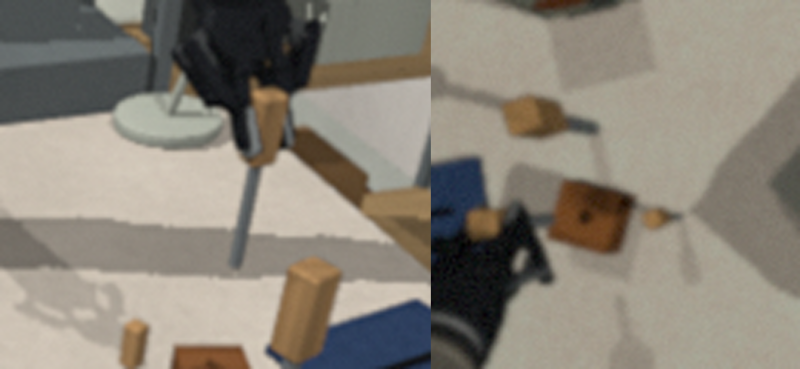

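```bash
cat >> h.py <<'E'
tip_t=np.array([.074,-.0010,.0856])
H={'L':np.array([.616,-.0215,.0975]),'M':np.array([.5551,.0304,.0975]),'R':np.array([.4942,.0822,.0975])}
AZ=49.59; s35=np.sin(np.radians(35)); c35=np.cos(np.radians(35))
ca=np.cos(np.radians(AZ)); sa=np.sin(np.radians(AZ))
N=np.array([s35*ca,s35*sa,c35])
def tcp(tip,Rt): return np.array(tip)-Rt.apply(tip_t)
E
cat go.py - > c.py <<'E'
Ri=pose(AZ,0)
print(rel(p,Rc,tcp([.50,.24,.23],pose(28,17)),pose(28,17)))
for d in(.06,.02,0): print(d,rel(p,Rc,tcp(H['M']+d*N,Ri),Ri), tcp(H['M']+d*N,Ri))
E
python3 c.py
```

```text
9.1 [0.4607 0.3763 0.279 ] [ 0.2079  0.1628 -1.3142  1.9938  0.8562  0.91    0.1391] [-0.1254 -0.0331 -2.1143] 0.023293855679850733
(array([ -84.2, -122.9,   -7.9]), array([ -9.21,  17.52, -18.92]))
0.06 (array([ -80.6, -280.8,  112.9]), array([-12.92,  33.08, -41.2 ])) [0.6246 0.1136 0.2322]
0.02 (array([ -48. , -296.3,  130.2]), array([-12.92,  33.08, -41.2 ])) [0.6097 0.0961 0.1995]
0 (array([ -31.7, -304.1,  138.9]), array([-12.92,  33.08, -41.2 ])) [0.6023 0.0874 0.1831]
```

Emit:
play_rows(
  plan=[
    {"travel": [-28,-40,-8],"delta_rot": [-3,6,-6]},
    {"travel": [-56,-80,-10],"delta_rot": [-6,12,-12]},
    {"travel": [-84,-123,-8],"delta_rot": [-9,17.5,-19]},
    {"travel": [-84,-160,20],"delta_rot": [-10,22,-25]},
    {"travel": [-83,-200,50],"delta_rot": [-11,26,-31]},
    {"travel": [-82,-240,80],"delta_rot": [-12,30,-37]},
    {"travel": [-81,-280,112],"delta_rot": [-12.9,33.1,-41.2]},
    {"travel": [-81,-281,113],"delta_rot": [-12.9,33.1,-41.2]},
    {"travel": [-81,-281,113],"delta_rot": [-12.9,33.1,-41.2]},
    {"travel": [-81,-281,113],"delta_rot": [-12.9,33.1,-41.2]},
    {"travel": [-81,-281,113],"delta_rot": [-12.9,33.1,-41.2]},
    {"travel": [-81,-281,113],"delta_rot": [-12.9,33.1,-41.2]},
  ],
)

```text
time: 10.3
tool_pos: [0.6245, 0.1162, 0.235]
tool_rot: [-1.32, 2.847, -0.0]
force: [0.2, 0.4, -2.1]
gripper_width: 0.0227
grasp_force: 79.4
```

```bash
cat go.py - > c.py <<'E'
import sys
Ri=pose(AZ,0); print('tilt err',rel(p,Rc,p,Ri)[1])
tw=p+Rc.apply(tip_t); aw=Rc.apply([-.5736,0,-.8192])
print('tip',tw,'off hole M (n, in-plane y, slope)',[(np.dot(tw-H['M'],v)*1000).round(1) for v in(N,[sa,-ca,0],np.cross(N,[sa,-ca,0]))])
I={n:snap(n) for n in('scene','top')}
for n in I:
    print(n,'pred tip/rodtop px',proj(n,[tw,tw+.1*aw]).round(1).tolist(),'M',proj(n,H['M'])[0].round(1))
    for q in('dowel_tip','dowel_grip'):
        for d in ctrl.place_of(n,q)[:3]:
            w=world(n,d['location'])
            if w[2]>.11 and w[1]<.25: print(n,q,round(d['p'],2),w)
a=I['scene'][130:220,230:330]; b=I['top'][150:240,200:300]
cv2.imwrite('pics/ins.png',cv2.resize(np.hstack([a,b])[:,:,::-1],None,fx=4,fy=4,interpolation=cv2.INTER_CUBIC))
E
python3 c.py
```

```text
10.3 [0.6245 0.1162 0.235 ] [ 0.5423  0.6194 -1.1978  1.5501  0.5851  1.3715  1.7304] [ 0.1964  0.3763 -2.1059] 0.02273841022336573
tilt err [-0.1   0.18  0.15]
tip [0.5778 0.0592 0.1492] off hole M (n, in-plane y, slope) [np.float64(63.4), np.float64(-1.4), np.float64(0.3)]
scene pred tip/rodtop px [[278.7, 176.5], [303.1, 153.9]] M [264.7 189.3]
scene dowel_tip 0.78 [0.5777 0.0576 0.147 ]
scene dowel_grip 0.62 [0.627  0.113  0.2572]
top pred tip/rodtop px [[234.9, 189.7], [217.9, 174.0]] M [244.8 198.4]
```

View pics/ins.png

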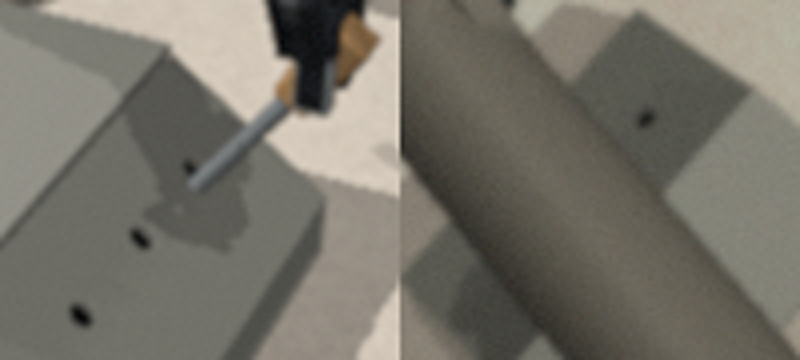

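Emit:
play_rows(
  plan=[
    {"travel": [10,-1.4,14.3],"delta_rot": [0,0,0]},
    {"travel": [20,-1.4,28.6],"delta_rot": [0,0,0]},
    {"travel": [30,-1.4,43],"delta_rot": [0,0,0]},
    {"travel": [34,-1.4,48.6],"delta_rot": [0,0,0]},
    {"travel": [35.5,-1.4,50.7],"delta_rot": [0,0,0]},
    {"travel": [36.5,-1.4,52],"delta_rot": [0,0,0]},
    {"travel": [37.8,-1.4,54],"delta_rot": [0,0,0]},
    {"travel": [37.8,-1.4,54],"delta_rot": [0,0,0]},
    {"travel": [37.8,-1.4,54],"delta_rot": [0,0,0]},
  ],
)

```text
time: 11.5
tool_pos: [0.6024, 0.0846, 0.1802]
tool_rot: [-1.316, 2.85, -0.0]
force: [0.2, -0.8, -1.4]
gripper_width: 0.023
grasp_force: 79.5
```

```bash
cat go.py - > d.py <<'E'
import sys
h=H[sys.argv[1]]; Y=np.array([sa,-ca,0]); S=np.cross(N,Y)
tw=p+Rc.apply(tip_t); f=o['force']
print('tip off (n,y,slope) mm',[(np.dot(tw-h,v)*1000).round(1) for v in(N,Y,S)],'F(n,y,slope)',[np.dot(f,v).round(1) for v in(N,Y,S)],'S',S,'rot err',rel(p,Rc,p,pose(AZ,0))[1])
E
python3 d.py M
```

```text
11.5 [0.6024 0.0846 0.1802] [ 0.6172  0.6264 -1.1904  1.6803  0.6094  1.2584  1.7313] [ 0.1718 -0.7914 -1.3642] 0.023016560919112767
tip off (n,y,slope) mm [np.float64(-3.5), np.float64(2.0), np.float64(0.2)] F(n,y,slope) [np.float64(-1.4), np.float64(0.6), np.float64(0.4)] S [ 0.531   0.6237 -0.5736] rot err [-0.08  0.14 -0.02]
```

Emit:
play_rows(
  plan=[
    {"travel": [1.1,1,1.6],"delta_rot": [0,0,0]},
    {"travel": [2.3,1,3.3],"delta_rot": [0,0,0]},
    {"travel": [3.4,1,4.9],"delta_rot": [0,0,0]},
    {"travel": [4,1,5.7],"delta_rot": [0,0,0]},
    {"travel": [4,1,5.7],"delta_rot": [0,0,0]},
    {"travel": [4,1,5.7],"delta_rot": [0,0,0]},
  ],
)

```text
time: 12.1
tool_pos: [0.5988, 0.0818, 0.1742]
tool_rot: [-1.316, 2.85, -0.0]
force: [-0.6, -0.4, -1.6]
gripper_width: 0.023
grasp_force: 79.5
```

```bash
python3 d.py M
```

```text
12.1 [0.5988 0.0818 0.1742] [ 0.6244  0.6266 -1.1895  1.6958  0.6122  1.2457  1.7296] [-0.5579 -0.4337 -1.5531] 0.02300437137624558
tip off (n,y,slope) mm [np.float64(-11.0), np.float64(1.0), np.float64(-0.0)] F(n,y,slope) [np.float64(-1.7), np.float64(-0.1), np.float64(0.3)] S [ 0.531   0.6237 -0.5736] rot err [-0.06  0.11 -0.04]
```

Inside the hole at −11 mm without contact. Now 7 mm further in small steps.

Emit:
play_rows(
  plan=[
    {"travel": [0.6,0,0.8],"delta_rot": [0,0,0]},
    {"travel": [1.1,0,1.6],"delta_rot": [0,0,0]},
    {"travel": [1.7,0,2.5],"delta_rot": [0,0,0]},
    {"travel": [2.3,0,3.3],"delta_rot": [0,0,0]},
    {"travel": [2.9,0,4.1],"delta_rot": [0,0,0]},
    {"travel": [2.9,0,4.1],"delta_rot": [0,0,0]},
    {"travel": [2.9,0,4.1],"delta_rot": [0,0,0]},
  ],
)

```text
time: 12.8
tool_pos: [0.5978, 0.0807, 0.1715]
tool_rot: [-1.315, 2.848, -0.0]
force: [1.1, 1.6, 5.9]
gripper_width: 0.0229
grasp_force: 80.3
```

```bash
python3 d.py M
```

```text
12.8 [0.5978 0.0807 0.1715] [ 0.6291  0.6265 -1.1901  1.7036  0.6144  1.2369  1.7293] [1.1228 1.6229 5.8829] 0.022892172984833942
tip off (n,y,slope) mm [np.float64(-14.2), np.float64(1.1), np.float64(0.6)] F(n,y,slope) [np.float64(5.9), np.float64(-0.2), np.float64(-1.8)] S [ 0.531   0.6237 -0.5736] rot err [-0.12  0.25 -0.01]
```

Emit:
play_rows(
  plan=[
    {"travel": [0.6,0,0.8],"delta_rot": [0,0,0]},
    {"travel": [1.1,0,1.6],"delta_rot": [0,0,0]},
    {"travel": [1.7,0,2.5],"delta_rot": [0,0,0]},
    {"travel": [1.7,0,2.5],"delta_rot": [0,0,0]},
    {"travel": [1.7,0,2.5],"delta_rot": [0,0,0]},
  ],
)

```text
time: 13.3
tool_pos: [0.5967, 0.0795, 0.169]
tool_rot: [-1.315, 2.848, -0.0]
force: [0.6, 2.0, 5.0]
gripper_width: 0.0234
grasp_force: 80.4
```

```bash
python3 d.py M
```

```text
13.3 [0.5967 0.0795 0.169 ] [ 0.6318  0.6271 -1.1895  1.7091  0.616   1.2319  1.729 ] [0.5677 1.963  4.9605] 0.02343988709891945
tip off (n,y,slope) mm [np.float64(-17.1), np.float64(1.0), np.float64(0.7)] F(n,y,slope) [np.float64(5.1), np.float64(-0.8), np.float64(-1.3)] S [ 0.531   0.6237 -0.5736] rot err [-0.12  0.26 -0.01]
```

Emit:
play_rows(
  plan=[
    {"travel": [0.9,0,1.2],"delta_rot": [0,0,0]},
    {"travel": [1.7,0,2.5],"delta_rot": [0,0,0]},
    {"travel": [2.6,0,3.7],"delta_rot": [0,0,0]},
    {"travel": [3.4,0,4.9],"delta_rot": [0,0,0]},
    {"travel": [4.3,0,6.1],"delta_rot": [0,0,0]},
    {"travel": [5.1,0,7.3],"delta_rot": [0,0,0]},
    {"travel": [5.4,0,7.8],"delta_rot": [0,0,0]},
    {"travel": [5.4,0,7.8],"delta_rot": [0,0,0]},
    {"travel": [5.4,0,7.8],"delta_rot": [0,0,0]},
    {"travel": [5.4,0,7.8],"delta_rot": [0,0,0]},
  ],
)

```text
time: 14.3
tool_pos: [0.5933, 0.0755, 0.1612]
tool_rot: [-1.315, 2.847, 0.0]
force: [0.4, 2.2, 8.2]
gripper_width: 0.0231
grasp_force: 80.6
```

```bash
cat >> d.py <<'E'
im=snap('scene','l%.1f.png'%o['time'],(160,80,330,240),4); snap('top')
for n in('scene','top'):
  for d in ctrl.find_in(n,'lid')[:2]: print(n,'lid',round(d['p'],2),world(n,d['location']))
E
python3 d.py M
```

```text
14.3 [0.5933 0.0755 0.1612] [ 0.6405  0.629  -1.1872  1.7265  0.6212  1.2157  1.7282] [0.4166 2.1515 8.181 ] 0.023067594380687406
tip off (n,y,slope) mm [np.float64(-26.5), np.float64(1.1), np.float64(0.9)] F(n,y,slope) [np.float64(7.8), np.float64(-1.1), np.float64(-3.1)] S [ 0.531   0.6237 -0.5736] rot err [-0.12  0.27 -0.01]
scene lid 0.8 [ 0.5053 -0.0703  0.1612]
top lid 0.93 [ 0.5194 -0.0933  0.1658]
```

Emit:
play_rows(
  plan=[
    {"travel": [-5,0,-7.2],"delta_rot": [0,0,0]},
    {"travel": [-15,0,-21.4],"delta_rot": [0,0,0]},
    {"travel": [-25,0,-35.7],"delta_rot": [0,0,0]},
    {"travel": [-35,0,-50],"delta_rot": [0,0,0]},
    {"travel": [-44,0,-62.7],"delta_rot": [0,0,0]},
    {"travel": [-24,0,-77],"delta_rot": [0,0,0]},
    {"travel": [-3,0,-92],"delta_rot": [0,0,0]},
    {"travel": [-3,0,-92],"delta_rot": [0,0,0]},
    {"travel": [-3,0,-92],"delta_rot": [0,0,0]},
  ],
)

```text
time: 15.4
tool_pos: [0.5938, 0.0755, 0.251]
tool_rot: [-1.315, 2.853, -0.001]
force: [0.8, -0.3, -1.5]
gripper_width: 0.0229
grasp_force: 79.7
```

```bash
cat >> h.py <<'E'
O=np.array([.5214,-.0093,0]); CX=np.array([-ca,-sa,0]); CY=np.array([sa,-ca,0])
def loc(w): return np.array([(w-O)@CX,(w-O)@CY,w[2]])*1000
E
cat go.py - > e.py <<'E'
tw=p+Rc.apply(tip_t); l=loc(tw); print('tip local',l.round(1),'rot err',rel(p,Rc,p,pose(AZ,0))[1])
I={n:snap(n) for n in('scene','top')}
for n in I:
  for q in('lid','hinge'):
    for d in ctrl.find_in(n,q)[:2]: print(n,q,round(d['p'],2),loc(world(n,d['location'])).round())
cv2.imwrite('pics/lid.png',cv2.resize(I['scene'][80:240,150:330,::-1],None,fx=3.5,fy=3.5,interpolation=cv2.INTER_CUBIC))
for th in np.r_[.3:1.76:.1]:
    c=np.array([135-135*np.cos(th),134+135*np.sin(th)])
    if th<.96: t=c-6*np.array([.819,.574])+18*np.array([.574,-.819])
    else: t=np.array([135-117*np.cos(th),134+117*np.sin(th)])-6*np.array([.819,.574])
    print(round(th,2),t.round(1),'travel',[round(t[0]-l[0],1),0,round(l[2]-t[1],1)])
E
python3 e.py
```

```text
15.4 [0.5938 0.0755 0.251 ] [ 0.6754  0.551  -1.2479  1.6172  0.533   1.3633  1.7928] [ 0.7967 -0.3348 -1.4764] 0.022933538617299017
tip local [-37.5   1.1 165.4] rot err [-0.06  0.02 -0.1 ]
scene lid 0.86 [ 55.  29. 165.]
scene hinge 0.92 [-9. 54. 95.]
top lid 0.89 [ 69.  68. 169.]
top hinge 0.8 [ 25.  43. 143.]
0.3 [ 11.4 155.7] travel [np.float64(49.0), 0, np.float64(9.7)]
0.4 [ 16.1 168.4] travel [np.float64(53.6), 0, np.float64(-3.0)]
0.5 [ 21.9 180.5] travel [np.float64(59.5), 0, np.float64(-15.1)]
0.6 [ 29. 192.] travel [np.float64(66.5), 0, np.float64(-26.7)]
0.7 [ 37.2 202.8] travel [np.float64(74.7), 0, np.float64(-37.4)]
0.8 [ 46.4 212.7] travel [np.float64(83.9), 0, np.float64(-47.3)]
0.9 [ 56.5 221.6] travel [np.float64(94.0), 0, np.float64(-56.2)]
1.0 [ 66.9 229. ] travel [np.float64(104.4), 0, np.float64(-63.6)]
1.1 [ 77.  234.8] travel [np.float64(114.6), 0, np.float64(-69.4)]
1.2 [ 87.7 239.6] travel [np.float64(125.2), 0, np.float64(-74.2)]
1.3 [ 98.8 243.3] travel [np.float64(136.3), 0, np.float64(-77.9)]
1.4 [110.2 245.9] travel [np.float64(147.7), 0, np.float64(-80.5)]
1.5 [121.8 247.3] travel [np.float64(159.4), 0, np.float64(-81.9)]
1.6 [133.5 247.5] travel [np.float64(171.1), 0, np.float64(-82.1)]
1.7 [145.2 246.6] travel [np.float64(182.7), 0, np.float64(-81.2)]
```

View pics/lid.png

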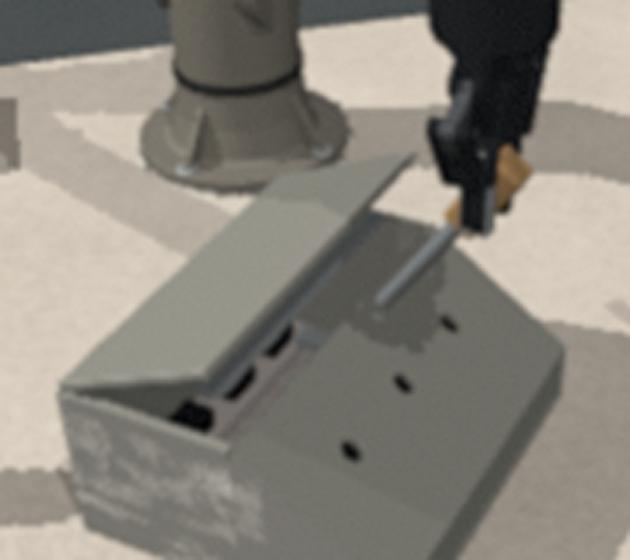

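Emit:
play_rows(
  plan=[
    {"travel": [20,0,-1],"delta_rot": [0,0,0]},
    {"travel": [40,0,-1],"delta_rot": [0,0,0]},
    {"travel": [50,0,-1],"delta_rot": [0,0,0]},
    {"travel": [54,0,-3],"delta_rot": [0,0,0]},
    {"travel": [57,0,-9],"delta_rot": [0,0,0]},
    {"travel": [60,0,-15],"delta_rot": [0,0,0]},
    {"travel": [63,0,-21],"delta_rot": [0,0,0]},
    {"travel": [67,0,-27],"delta_rot": [0,0,0]},
    {"travel": [71,0,-32],"delta_rot": [0,0,0]},
    {"travel": [75,0,-37.5],"delta_rot": [0,0,0]},
    {"travel": [84,0,-47.5],"delta_rot": [0,0,0]},
    {"travel": [94,0,-56],"delta_rot": [0,0,0]},
    {"travel": [94,0,-56],"delta_rot": [0,0,0]},
  ],
)

```text
time: 17.0
tool_pos: [0.5331, 0.0037, 0.3087]
tool_rot: [-1.312, 2.852, -0.004]
force: [0.3, 0.4, -2.2]
gripper_width: 0.0231
grasp_force: 79.6
```

```bash
python3 e.py
```

```text
17.0 [0.5331 0.0037 0.3087] [ 0.9627  0.3486 -1.3161  1.6836  0.346   1.3757  2.0268] [ 0.3431  0.3991 -2.1971] 0.023087689222902573
tip local [ 56.4   1.5 223. ] rot err [-0.19  0.07 -0.16]
scene lid 0.58 [ 62.  54. 200.]
scene hinge 0.83 [-4. 46. 86.]
top lid 0.74 [ 86.  76. 201.]
top hinge 0.71 [ 44.  32. 126.]
0.3 [ 11.4 155.7] travel [np.float64(-45.0), 0, np.float64(67.3)]
0.4 [ 16.1 168.4] travel [np.float64(-40.4), 0, np.float64(54.7)]
0.5 [ 21.9 180.5] travel [np.float64(-34.5), 0, np.float64(42.5)]
0.6 [ 29. 192.] travel [np.float64(-27.4), 0, np.float64(31.0)]
0.7 [ 37.2 202.8] travel [np.float64(-19.3), 0, np.float64(20.3)]
0.8 [ 46.4 212.7] travel [np.float64(-10.1), 0, np.float64(10.4)]
0.9 [ 56.5 221.6] travel [np.float64(0.1), 0, np.float64(1.5)]
1.0 [ 66.9 229. ] travel [np.float64(10.4), 0, np.float64(-6.0)]
1.1 [ 77.  234.8] travel [np.float64(20.6), 0, np.float64(-11.8)]
1.2 [ 87.7 239.6] travel [np.float64(31.3), 0, np.float64(-16.6)]
1.3 [ 98.8 243.3] travel [np.float64(42.4), 0, np.float64(-20.2)]
1.4 [110.2 245.9] travel [np.float64(53.8), 0, np.float64(-22.8)]
1.5 [121.8 247.3] travel [np.float64(65.4), 0, np.float64(-24.2)]
1.6 [133.5 247.5] travel [np.float64(77.1), 0, np.float64(-24.5)]
1.7 [145.2 246.6] travel [np.float64(88.7), 0, np.float64(-23.5)]
```

Emit:
play_rows(
  plan=[
    {"travel": [5,0,-3],"delta_rot": [0,0,0]},
    {"travel": [10.5,0,-6],"delta_rot": [0,0,0]},
    {"travel": [15.5,0,-9],"delta_rot": [0,0,0]},
    {"travel": [20.5,0,-12],"delta_rot": [0,0,0]},
    {"travel": [31,0,-16.5],"delta_rot": [0,0,0]},
    {"travel": [42,0,-20],"delta_rot": [0,0,0]},
    {"travel": [42,0,-20],"delta_rot": [0,0,0]},
  ],
)

```text
time: 18.0
tool_pos: [0.5052, -0.029, 0.328]
tool_rot: [-1.312, 2.854, -0.004]
force: [0.8, 0.4, -1.6]
gripper_width: 0.0232
grasp_force: 79.6
```

```bash
python3 e.py | grep -v ^0
```

```text
18.0 [ 0.5052 -0.029   0.328 ] [ 1.1082  0.2431 -1.3255  1.7082  0.2428  1.3774  2.1751] [ 0.8317  0.3986 -1.5827] 0.02317515591213069
tip local [ 99.5   1.4 242.4] rot err [-0.17 -0.02 -0.21]
scene lid 0.95 [102.  56. 222.]
scene hinge 0.62 [18. 38. 93.]
top lid 0.87 [103.  91. 221.]
top hinge 0.91 [-34. -18.  88.]
1.0 [ 66.9 229. ] travel [np.float64(-32.6), 0, np.float64(13.4)]
1.1 [ 77.  234.8] travel [np.float64(-22.5), 0, np.float64(7.6)]
1.2 [ 87.7 239.6] travel [np.float64(-11.8), 0, np.float64(2.8)]
1.3 [ 98.8 243.3] travel [np.float64(-0.7), 0, np.float64(-0.9)]
1.4 [110.2 245.9] travel [np.float64(10.7), 0, np.float64(-3.4)]
1.5 [121.8 247.3] travel [np.float64(22.3), 0, np.float64(-4.8)]
1.6 [133.5 247.5] travel [np.float64(34.0), 0, np.float64(-5.1)]
1.7 [145.2 246.6] travel [np.float64(45.6), 0, np.float64(-4.2)]
```

Tracking well; push on past upright.

Emit:
play_rows(
  plan=[
    {"travel": [8,0,-3],"delta_rot": [0,0,0]},
    {"travel": [16,0,-4],"delta_rot": [0,0,0]},
    {"travel": [24,0,-5],"delta_rot": [0,0,0]},
    {"travel": [32,0,-5],"delta_rot": [0,0,0]},
    {"travel": [40,0,-5],"delta_rot": [0,0,0]},
    {"travel": [48,0,-4],"delta_rot": [0,0,0]},
    {"travel": [50,0,-4],"delta_rot": [0,0,0]},
    {"travel": [50,0,-4],"delta_rot": [0,0,0]},
    {"travel": [50,0,-4],"delta_rot": [0,0,0]},
  ],
)

```text
time: 19.2
tool_pos: [0.4734, -0.0648, 0.3315]
tool_rot: [-1.316, 2.85, -0.0]
force: [0.4, 0.4, -1.4]
gripper_width: 0.0229
grasp_force: 79.4
```

```bash
python3 e.py | grep -v ^0
```

```text
19.2 [ 0.4734 -0.0648  0.3315] [ 1.2887  0.1248 -1.3309  1.7586  0.1234  1.3525  2.3692] [ 0.3558  0.3676 -1.3628] 0.022926483211676018
tip local [147.2   0.6 245.8] rot err [-0.07  0.12 -0.01]
scene lid 0.83 [149.  40. 196.]
scene hinge 0.71 [ 44.  31. 105.]
top lid 0.93 [162. 101. 229.]
top hinge 0.92 [-9.  1. 82.]
top hinge 0.72 [-409. -135.   95.]
1.0 [ 66.9 229. ] travel [np.float64(-80.3), 0, np.float64(16.8)]
1.1 [ 77.  234.8] travel [np.float64(-70.2), 0, np.float64(10.9)]
1.2 [ 87.7 239.6] travel [np.float64(-59.5), 0, np.float64(6.2)]
1.3 [ 98.8 243.3] travel [np.float64(-48.4), 0, np.float64(2.5)]
1.4 [110.2 245.9] travel [np.float64(-37.0), 0, np.float64(-0.1)]
1.5 [121.8 247.3] travel [np.float64(-25.4), 0, np.float64(-1.5)]
1.6 [133.5 247.5] travel [np.float64(-13.7), 0, np.float64(-1.7)]
1.7 [145.2 246.6] travel [np.float64(-2.0), 0, np.float64(-0.8)]
```

Emit:
play_rows(
  plan=[
    {"travel": [-15,0,0],"delta_rot": [0,0,0]},
    {"travel": [-30,0,-15],"delta_rot": [0,0,0]},
    {"travel": [-40,0,-40],"delta_rot": [0,0,0]},
    {"travel": [-40,0,-70],"delta_rot": [0,0,0]},
    {"travel": [-40,0,-95],"delta_rot": [0,0,0]},
    {"travel": [-40,0,-95],"delta_rot": [0,0,0]},
    {"travel": [-40,0,-95],"delta_rot": [0,0,0]},
  ],
)

```text
time: 20.2
tool_pos: [0.4991, -0.0347, 0.4262]
tool_rot: [-1.316, 2.85, -0.0]
force: [-0.0, 0.2, -2.4]
gripper_width: 0.0228
grasp_force: 79.8
```

```bash
cat go.py - > f.py <<'E'
tw=p+Rc.apply(tip_t); print('tip',tw,loc(tw).round(1))
I={n:snap(n) for n in('scene','top')}
for n in I:
  for q in('lid','pot_floor'):
    for d in ctrl.find_in(n,q)[:2] if q=='lid' else ctrl.place_of(n,q)[:1]:
      w=world(n,d['location']); print(n,q,round(d['p'],2),w,loc(w).round())
P=np.array([.4745,-.352,0])
for f in(.25,.5,.75,1):
    t=tw+f*(P+[0,0,.33]-tw); t[2]=.345; q=pose(AZ+f*(-37-AZ),35*f); print(f,rel(p,Rc,tcp(t,q),q),tcp(t,q))
E
python3 f.py
```

```text
20.2 [ 0.4991 -0.0347  0.4262] [ 1.1593  0.1626 -1.3245  1.5384  0.1574  1.5612  2.2726] [-0.037   0.2228 -2.3559] 0.02278755548591046
tip [ 0.452  -0.0916  0.3405] [107.6   0.5 340.5]
scene pot_floor 0.65 [ 0.477  -0.3531  0.011 ] [291. 189.  11.]
top lid 0.8 [ 0.5054 -0.1933  0.235 ] [150. 107. 235.]
top pot_floor 0.72 [ 0.4724 -0.3513  0.0042] [292. 184.   4.]
0.25 (array([ 63.5, -68.8, -14.7]), array([ 1.61, -8.54, 21.58])) [ 0.5103 -0.1276  0.4409]
0.5 (array([ 132.3, -124.1,  -22.8]), array([  6.58, -16.54,  42.93])) [ 0.5077 -0.2159  0.4489]
0.75 (array([ 198.5, -166. ,  -28.4]), array([ 14.86, -23.24,  63.72])) [ 0.4966 -0.2935  0.4545]
1 (array([ 255.7, -198.6,  -31.6]), array([ 26.39, -27.87,  83.62])) [ 0.4843 -0.3581  0.4576]
```

Emit:
play_rows(
  plan=[
    {"travel": [21,-23,-6],"delta_rot": [0.5,-2.8,7.2]},
    {"travel": [42,-46,-11],"delta_rot": [1,-5.7,14.4]},
    {"travel": [63.5,-69,-15],"delta_rot": [1.6,-8.5,21.6]},
    {"travel": [86,-88,-18],"delta_rot": [3,-11.2,28.7]},
    {"travel": [109,-106,-21],"delta_rot": [4.8,-14,35.8]},
    {"travel": [132,-124,-23],"delta_rot": [6.6,-16.5,43]},
    {"travel": [154,-138,-25],"delta_rot": [9,-19,50]},
    {"travel": [176,-152,-27],"delta_rot": [12,-21,57]},
    {"travel": [198.5,-166,-28.4],"delta_rot": [14.9,-23.2,63.7]},
    {"travel": [217,-177,-29.5],"delta_rot": [18.5,-25,70]},
    {"travel": [236,-188,-30.5],"delta_rot": [22.5,-26.5,77]},
    {"travel": [256,-199,-31.6],"delta_rot": [26.4,-27.9,83.6]},
    {"travel": [256,-199,-31.6],"delta_rot": [26.4,-27.9,83.6]},
    {"travel": [256,-199,-31.6],"delta_rot": [26.4,-27.9,83.6]},
    {"travel": [256,-199,-31.6],"delta_rot": [26.4,-27.9,83.6]},
  ],
)

```text
time: 22.0
tool_pos: [0.4848, -0.358, 0.4579]
tool_rot: [0.806, 2.42, -0.253]
force: [0.3, -0.1, -1.8]
gripper_width: 0.0232
grasp_force: 79.6
```

```bash
cat go.py - > f.py <<'E'
tw=p+Rc.apply(tip_t); aw=Rc.apply([-.5736,0,-.8192]); print('tip',tw,'axis',aw)
I={n:snap(n) for n in('scene','top')}
for n in I:
  for q in('lid','pot_floor','dowel_tip','dowel_grip'):
    for d in ctrl.find_in(n,q)[:1] if q=='lid' else ctrl.place_of(n,q)[:3]:
      w=world(n,d['location']); 
      if w[1]<0: print(n,q,round(d['p'],2),w,loc(w).round())
P=np.array([.4745,-.352,0]); q=pose(-37,35)
for z in(.2,.12,.06,.03,.015): print(z,rel(p,Rc,tcp(P+[0,0,z],q),q))
E
python3 f.py
```

```text
22.0 [ 0.4848 -0.358   0.4579] [ 1.7671 -0.2141 -1.0207  1.7652 -0.2782  0.8868  1.7365] [ 0.2604 -0.0517 -1.7855] 0.02320270833634152
tip [ 0.475  -0.3518  0.3453] axis [ 0.0001 -0.0008  1.0001]
scene lid 0.77 [ 0.4494 -0.1403  0.2002] [146.  30. 200.]
scene pot_floor 0.75 [ 0.4773 -0.3539  0.008 ] [291. 190.   8.]
scene dowel_tip 0.86 [ 0.4733 -0.3525  0.3434] [293. 186. 343.]
scene dowel_grip 0.83 [ 0.4771 -0.3554  0.4712] [292. 191. 471.]
top lid 0.63 [ 0.4226 -0.1195  0.2333] [148.  -4. 233.]
top pot_floor 0.66 [ 0.4749 -0.3499  0.0048] [290. 185.   5.]
top dowel_grip 0.63 [ 0.4762 -0.3517  0.4752] [290. 188. 475.]
0.2 (array([ 83.6,  -0.5, 118.9]), array([ 0.12, -0.03,  0.11]))
0.12 (array([129.4,  -0.5, 184.4]), array([ 0.12, -0.03,  0.11]))
0.06 (array([163.8,  -0.6, 233.6]), array([ 0.12, -0.03,  0.11]))
0.03 (array([181. ,  -0.6, 258.2]), array([ 0.12, -0.03,  0.11]))
0.015 (array([189.6,  -0.6, 270.5]), array([ 0.12, -0.03,  0.11]))
```

Well aligned over the pot. Lower to 12 cm, then into the pot.

Emit:
play_rows(
  plan=[
    {"travel": [28,0,40],"delta_rot": [0,0,0]},
    {"travel": [56,0,80],"delta_rot": [0,0,0]},
    {"travel": [84,0,119],"delta_rot": [0,0,0]},
    {"travel": [105,0,150],"delta_rot": [0,0,0]},
    {"travel": [129,0,184],"delta_rot": [0,0,0]},
    {"travel": [129,0,184],"delta_rot": [0,0,0]},
    {"travel": [129,0,184],"delta_rot": [0,0,0]},
    {"travel": [129,0,184],"delta_rot": [0,0,0]},
  ],
)

```text
time: 23.3
tool_pos: [0.485, -0.3585, 0.2337]
tool_rot: [0.808, 2.418, -0.254]
force: [-0.2, -0.0, -1.2]
gripper_width: 0.023
grasp_force: 79.5
```

```bash
python3 f.py
```

```text
23.3 [ 0.485  -0.3585  0.2337] [ 1.7306  0.113  -1.2513  2.1216  0.4676  0.4102  1.0641] [-0.1866 -0.0292 -1.1992] 0.022965194690150473
tip [ 0.4753 -0.3523  0.1211] axis [-0.0014 -0.0003  1.0001]
scene lid 0.78 [ 0.4496 -0.1415  0.2001] [147.  31. 200.]
scene pot_floor 0.69 [ 0.4725 -0.353   0.0059] [293. 186.   6.]
scene dowel_tip 0.88 [ 0.4736 -0.353   0.1197] [293. 186. 120.]
scene dowel_grip 0.61 [ 0.4748 -0.3571  0.2517] [295. 190. 252.]
top lid 0.68 [ 0.4204 -0.1203  0.2321] [150.  -5. 232.]
top pot_floor 0.71 [ 0.4724 -0.3514  0.0019] [292. 184.   2.]
top dowel_grip 0.45 [ 0.4752 -0.3552  0.2542] [293. 189. 254.]
0.2 (array([-44.7,  -0. , -65. ]), array([0.08, 0.05, 0.  ]))
0.12 (array([ 1.3, -0.1,  0.5]), array([0.08, 0.05, 0.  ]))
0.06 (array([35.7, -0.2, 49.6]), array([0.08, 0.05, 0.  ]))
0.03 (array([53. , -0.2, 74.2]), array([0.08, 0.05, 0.  ]))
0.015 (array([61.6, -0.2, 86.5]), array([0.08, 0.05, 0.  ]))
```

```bash
cat go.py - > f2.py <<'E'
a=np.radians(-37); P=np.array([.474,-.352,0])-.010*np.array([np.cos(a),np.sin(a),0]); q=pose(-37,22)
tw=p+Rc.apply(tip_t); print('tip',tw,'axis',Rc.apply([-.5736,0,-.8192]))
for z in(.12,.06,.03,.018): print(z,rel(p,Rc,tcp(P+[0,0,z],q),q),tcp(P+[0,0,z],q))
E
python3 f2.py
```

```text
23.8 [ 0.4843 -0.3589  0.2335] [ 1.7313  0.1124 -1.2514  2.1225  0.4706  0.4102  1.0613] [ 0.0254  0.4179 -1.2052] 0.02292549870047653
tip [ 0.4745 -0.3528  0.1209] axis [-0.0005  0.0009  1.0001]
0.12 (array([-7.9,  0.3, 13.4]), array([-0.03, 13.05,  0.  ])) [ 0.4958 -0.3672  0.2271]
0.06 (array([26.5,  0.3, 62.5]), array([-0.03, 13.05,  0.  ])) [ 0.4958 -0.3672  0.1671]
0.03 (array([43.7,  0.3, 87.1]), array([-0.03, 13.05,  0.  ])) [ 0.4958 -0.3672  0.1371]
0.018 (array([50.6,  0.3, 96.9]), array([-0.03, 13.05,  0.  ])) [ 0.4958 -0.3672  0.1251]
```

Emit:
play_rows(
  plan=[
    {"travel": [-4,0,7],"delta_rot": [0,6.5,0]},
    {"travel": [-8,0,13.4],"delta_rot": [0,13,0]},
    {"travel": [-8,0,13.4],"delta_rot": [0,13,0]},
    {"travel": [3,0,30],"delta_rot": [0,13,0]},
    {"travel": [15,0,46],"delta_rot": [0,13,0]},
    {"travel": [26.5,0,62.5],"delta_rot": [0,13,0]},
    {"travel": [26.5,0,62.5],"delta_rot": [0,13,0]},
    {"travel": [26.5,0,62.5],"delta_rot": [0,13,0]},
  ],
)

```text
time: 24.6
tool_pos: [0.4957, -0.3668, 0.1671]
tool_rot: [0.878, 2.628, -0.171]
force: [-0.1, -0.9, -0.8]
gripper_width: 0.0235
grasp_force: 79.5
```

```bash
python3 f2.py
```

```text
24.6 [ 0.4957 -0.3668  0.1671] [ 1.4655  0.373  -1.0966  1.9901  0.6621  0.6809  0.926 ] [-0.0934 -0.8653 -0.8184] 0.02345882699149208
tip [ 0.466  -0.3457  0.06  ] axis [ 0.1788 -0.1349  0.9746]
0.12 (array([-22.8,  -0.2, -55.5]), array([0.03, 0.06, 0.03])) [ 0.4958 -0.3672  0.2271]
0.06 (array([-0.3, -0.2,  0.1]), array([0.03, 0.06, 0.03])) [ 0.4958 -0.3672  0.1671]
0.03 (array([11. , -0.2, 27.9]), array([0.03, 0.06, 0.03])) [ 0.4958 -0.3672  0.1371]
0.018 (array([15.5, -0.2, 39. ]), array([0.03, 0.06, 0.03])) [ 0.4958 -0.3672  0.1251]
```

Emit:
play_rows(
  plan=[
    {"travel": [4,0,10],"delta_rot": [0,0,0]},
    {"travel": [8,0,20],"delta_rot": [0,0,0]},
    {"travel": [12,0,30],"delta_rot": [0,0,0]},
    {"travel": [15,0,38],"delta_rot": [0,0,0]},
    {"travel": [16.5,0,41.5],"delta_rot": [0,0,0]},
    {"travel": [16.5,0,41.5],"delta_rot": [0,0,0]},
    {"travel": [16.5,0,41.5],"delta_rot": [0,0,0]},
  ],
)

```text
time: 25.3
tool_pos: [0.4963, -0.3673, 0.1223]
tool_rot: [0.879, 2.628, -0.171]
force: [0.5, -0.1, -1.9]
gripper_width: 0.023
grasp_force: 79.6
```

```bash
python3 f2.py
```

```text
25.3 [ 0.4963 -0.3673  0.1223] [ 1.381   0.4248 -1.0065  2.0299  0.7765  0.6108  0.8214] [ 0.4508 -0.0535 -1.946 ] 0.022992429572516758
tip [ 0.4666 -0.3461  0.0152] axis [ 0.1787 -0.1351  0.9746]
0.12 (array([-38.9,  -0.2, -97.3]), array([0.03, 0.05, 0.02])) [ 0.4958 -0.3672  0.2271]
0.06 (array([-16.4,  -0.2, -41.7]), array([0.03, 0.05, 0.02])) [ 0.4958 -0.3672  0.1671]
0.03 (array([ -5.1,  -0.2, -13.9]), array([0.03, 0.05, 0.02])) [ 0.4958 -0.3672  0.1371]
0.018 (array([-0.6, -0.2, -2.7]), array([0.03, 0.05, 0.02])) [ 0.4958 -0.3672  0.1251]
```

Emit:
play_rows(
  plan=[
    {"travel": [0,0,0],"delta_rot": [0,0,0]},
    {"travel": [0,0,0],"delta_rot": [0,0,0]},
    {"travel": [0,0,0],"delta_rot": [0,0,0]},
    {"travel": [0,0,0],"delta_rot": [0,0,0]},
    {"travel": [0,0,0],"delta_rot": [0,0,0]},
    {"travel": [0,0,0],"delta_rot": [0,0,0]},
    {"travel": [0,0,0],"delta_rot": [0,0,0]},
    {"travel": [0,0,0],"delta_rot": [0,0,0]},
    {"travel": [0,0,-15],"delta_rot": [0,0,0]},
    {"travel": [0,0,-35],"delta_rot": [0,0,0]},
    {"travel": [0,0,-60],"delta_rot": [0,0,0]},
    {"travel": [0,0,-90],"delta_rot": [0,0,0]},
    {"travel": [0,0,-130],"delta_rot": [0,0,0]},
    {"travel": [0,0,-160],"delta_rot": [0,0,0]},
    {"travel": [0,0,-160],"delta_rot": [0,0,0]},
    {"travel": [0,0,-160],"delta_rot": [0,0,0]},
  ],
  fingers=1,
)

```text
time: 26.9
tool_pos: [0.4473, -0.332, 0.2708]
tool_rot: [0.881, 2.628, -0.176]
force: [-0.3, -0.2, -1.6]
gripper_width: 0.0851
grasp_force: 0.0
```

```bash
cat go.py - > k.py <<'E'
I={n:snap(n) for n in('scene','top')}
for n in I:
  for q in('lid','dowel_tip','dowel_grip','mug_center','photo_center'):
    for d in ctrl.find_in(n,q)[:1] if q=='lid' else ctrl.place_of(n,q)[:3]:
      w=world(n,d['location']); 
      if w[1]<0 or 'photo' in q: print(n,q,round(d['p'],2),w,loc(w).round())
E
python3 k.py
```

```text
26.9 [ 0.4473 -0.332   0.2708] [ 1.8722  0.0342 -1.3423  1.9825  0.1121  0.7712  1.3955] [-0.3307 -0.1557 -1.5505] 0.08513774449823847
scene lid 0.57 [ 0.4473 -0.1462  0.1976] [152.  32. 198.]
scene dowel_tip 0.16 [ 0.6163 -0.0193  0.0971] [-54.  79.  97.]
scene dowel_grip 0.55 [ 0.5045 -0.3746  0.128 ] [289. 224. 128.]
scene mug_center 0.87 [ 0.69   -0.3835  0.0439] [176. 371.  44.]
scene mug_center 0.25 [ 0.4338 -0.1088  0.1387] [133.  -2. 139.]
scene photo_center 0.72 [0.6861 0.3923 0.0784] [-413. -135.   78.]
top lid 0.86 [ 0.4208 -0.1184  0.2365] [148.  -6. 237.]
top dowel_tip 0.26 [ 0.6103 -0.0205  0.098 ] [-49.  75.  98.]
top dowel_grip 0.69 [ 0.5002 -0.3733  0.1319] [291. 220. 132.]
top mug_center 0.78 [ 0.6856 -0.3835  0.0448] [178. 368.  45.]
top photo_center 0.8 [0.6854 0.3946 0.0704] [-414. -137.   70.]
top photo_center 0.3 [ 0.5002 -0.37    0.1311] [288. 218. 131.]
```

```bash
python3 -c "
from workcell import ctrl
print(ctrl.job_done())"
```

```text
the job is handed in; nothing more can be done
None
```

I handed the job in at about 27 s, but it returned no verdict. The catch was behind the middle hole and the lid now leans back on its own. The dowel stands steel end down in the pot, let go, and the mug and photo frame haven't moved; the final state comes from network position estimates, as my picture views were used up.

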